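# Open the therapy cupboard and sort the big wooden pegs into the tote

## Robot

A 6-joint arm with a two-finger parallel gripper is mounted at the origin on the work surface. World frame = base frame: x ahead of the robot, y to its left, z up, the work surface at z = 0. Lengths are in m, angles in degrees, forces in N, time in s.
With the tool pointing down it reaches from about 0.25 to 0.725 m from the base axis. Payload 9.7 kg.
Tool frame: the origin (TCP) lies at the very end of the fingers, on their centre line; the grasp point (between the pads) lies 19 mm behind it; x points along the fingers, z is the direction in which the jaws open and shut, and the axes are right-handed (so a half turn about x gives the same grasp; the last joint's range is limited). The gripper opens to 85 mm and grips with 20 to 120 N. Pads are 22 mm wide; open, the fingers measure 114 mm over their backs; the gripper's body (76 mm by 85 mm) begins 54 mm behind the grasp point. The pads swing forward as they close: fully open they stand 13 mm farther back than shut.
Start: joints at [-68.984, 4.979, 10.078, 95.1, 0, 90], TCP at [0.197, -0.513, 0.231] pointing down, gripper open.
Joint ranges: [-179.16, 179.16], [-48.56, 103.87], [-65.8, 70.77], [-126.05, 130.52], [-82.76, 87.17], [-180, 180]. Speed limits (degrees/s): [127.2, 127.2, 147.25, 180, 180, 180].

## Interface

Orientations are given as [roll, pitch, yaw] about the fixed x, y, z axes, in that order (R = Rz(yaw) Ry(pitch) Rx(roll)).
In Python, from workcell import sensors, vision, job_done gives the robot as it stands.
- The arm moves only by the tool carry_out, never from a script. Its argument "increments" is a list of rows, each a list of 7 numbers: the turn, a rotation vector about the tool's x, y, z in degrees, then the shift along the tool's x, y, z in mm, then the opening in per cent of the stroke, from 0 (shut) to 100 (fully open). A call has 1 to 12 rows; each row shifts and turns the commanded pose from where the row before left it, along the tool's axes as they then stand; what a row does not reach is not made up. A row lasts 1/8 s, in which the tool goes at most 62.5 mm and 10.7 degrees, less where a joint would pass 70% of its speed; a pose out of reach is approached as far as the arm can. A call is refused whole if a number of a shift passes 62.5 or a number of a turn 10.7, either way. A call with a gripper value outside its range is refused whole. The fingers move at their own pace and stop on an object; "squeeze" is the grip in N (left out, the last holds). Time passes only in rows, so rows that do not move let the fingers close. It gives the time, the measured TCP pose, the force and the opening at its end, in the units of the state.
- sensors.get_obs(): the state, without advancing time (a new reading comes with each control period).
- vision.camera(name): name is "scene" or "top" or "wrist"; returns the picture (480x640x3 uint8, red, green, blue); there is no depth.
- vision.calibration(name): a dict with "camera_matrix" (3x3 intrinsics, pixels), "dist" ([k1, k2, p1, p2, k3] as OpenCV has them; the pictures are not rectified), "extrinsics" (4x4, takes a point from world to camera coordinates); the wrist camera has in their place "mount" (4x4, takes a point from camera to tool coordinates, whose origin is the TCP and whose axes are the tool frame's). Camera axes: x right, y up, looking along -z (the intrinsics and any distortion apply to the point x, -y, -z); pixel columns grow to the right and rows downward; lengths in m; the calibration is good to about 2 mm. A picture is of the moment at which its call begins: read the wrist's pose just before it. calibration takes no time and is no camera call.
- job_done(): hands the job in, once; it reports no verdict.
The state is a dict: "time": time; "q": joint angles; "qd": joint speeds; "joint_efforts": joint torques, N m; "ee_pos": TCP position; "tcp_rot": TCP orientation; "wrist_force": force on the tool from outside, world axes, zero at the start; "torque": the same for the moment, N m; "opening": finger opening in m.
Only numpy, scipy, OpenCV 4.12 (cv2) and the standard library are available. Lean on these libraries where they do the work, as an engineer would, in place of code of your own. Each camera call takes 0.05 s, during which the arm holds its last target.

## Task

Swing the little cupboard's door wide open by its handle (about square to the front or farther) and leave it open. Then take the two big wooden pegs off the sloping rack inside and lay each one flat on the floor of the tote's empty compartment that matches its size: the large peg in the long one, the small peg in the short one. Set them down rather than dropping them in, and leave everything else on the table and on the cupboard undisturbed.

Things in the scene. Friction and masses are not known exactly. Their poses are not given: they have to be found in the camera images.
- cupboard: White tabletop cupboard, 200 deep (x) x 256 wide (y) x 300 high, fixed to the table; walls, floor and roof 9 thick. Origin: centre of its underside on the table; x points from its front to its back, y to its left seen from the robot. Its open front (plane x = -100) is closed by the door; the clear plastic roof covers the whole depth. A loose grey cone stands on it. Inside is a sloping rack.
- rack_lip (a point): Lower edge of the rack's surface, at the middle of the width (cupboard x = -85, z = 25); axes as the cupboard. The grey rack board, full width, rises to the back at 40 degrees from level (x 0.766, z 0.643). Its wooden lip stands 18 up, square to the board. Both pegs lie on it, ends against the lip, in either order, some 42 left and right of the middle. Straight-down tools hit the roof: tilt 33 to 50 degrees.
- cupboard_door (a joint): Door angle, rad: 0 shut, grows as the free edge swings out to the robot, 2.2 at most. It starts shut or slightly ajar (up to 0.2). Light, with slight friction: it stays where it is left.
- door_hinge (a point): A point on the door's upright hinge axis, half-way up the door (z = 152), on the cupboard's left (+y) front edge. The door is a wooden panel 16 thick, 256 wide, from z = 5 to z = 299, centred in thickness on the hinge axis; seen from above it swings clockwise as it opens.
- door_handle (a point): Upright round steel bar handle, 12 thick, 110 long; origin at the bar's middle (z = 235), its top at z = 290, 9 below the door's top. The bar's axis is 45 off the door's outer face, 205 from the hinge along the door, 53 outwards of it. Stalks at its middle and 42 below; the upper 50 is free all round, to pinch or hook from above. x points into the door, y along it to the hinge.
- peg_large_center (a point): Centre of the large wooden peg (a giant clothes-peg shape, rigid): 150 long (x), 40 wide (y), 30 thick (z), about 0.1 kg. On the rack its x runs up the slope and its z is square to the board; it lies flat on the board, so its centre is 15 above the board.
- peg_small_center (a point): Centre of the small wooden peg, same shape: 105 long (x), 28 wide (y), 26 thick (z), about 0.05 kg. On the rack as the large one; its centre is 13 above the board.
- tote: Grey-green open tote, 186 (x) x 201 (y) x 45 high, fixed to the table; walls and dividers 5 thick and all 45 high, floor 5 thick. Origin: centre of its underside. Three compartments: the long one on its +y side, and on its -y side the short one (towards +x) and a tiny one that is taken by a wooden spool 57 high.
- bay_long (a point): Centre of the floor (z = 5) of the tote's long compartment, inside 176 along the tote's x and 100 along its y; axes as the tote. For the large peg, lying along x.
- bay_short (a point): Centre of the floor (z = 5) of the tote's short compartment, inside 126 along the tote's x and 86 along its y; axes as the tote. For the small peg, lying along x.
- spool: Bystander: wooden spool, 34 across, 57 high, standing in the tote's tiny compartment. Origin: centre of its underside.
- cone_top: Bystander: grey plastic stacking cone, 72 across the foot, 115 high, standing on the cupboard's roof (z = 300). Origin: centre of its underside.
- cone_table: Bystander: a like grey cone on the table, beyond the tote. Origin: centre of its underside.
- beaker: Bystander: white plastic beaker, 66 across, 95 high, right of the cupboard. Origin: centre of its underside.
- mug: Bystander: white mug, 76 across, 90 high, left of the cupboard. Origin: centre of its underside.
- jar: Bystander: clear jar with a white cap, 72 across, 110 high, right of the tote. Origin: centre of its underside.

How it is judged (in metres and radians):
On the way, in this order (a step that is already met when the one before it is completed fails the run):
1. the door is being drawn open by its handle (fingers on the handle, door past 0.5 rad) (value of joint cupboard_door above 0.5 rad and contact force between the fingers and cupboard_door_c1 above 0.2 N).
2. the door is wide open (past 1.25 rad) (value of joint cupboard_door above 1.25 rad), for 0.2 s.
At the end, for the whole second after the job is handed in: The door stands open beyond 1.25 rad; the large peg lies at rest on the floor of the long compartment and the small peg on the floor of the short one (centre within 18 mm along and 36 mm across of the compartment's centre, and no higher than 22 or 20 mm above its floor) (value of joint cupboard_door above 1.25 rad and x of peg_large_center in the frame of bay_long between -0.018 and 0.018 m and y of peg_large_center in the frame of bay_long between -0.036 and 0.036 m and z of peg_large_center in the frame of bay_long below 0.022 m and x of peg_small_center in the frame of bay_short between -0.018 and 0.018 m and y of peg_small_center in the frame of bay_short between -0.036 and 0.036 m and z of peg_small_center in the frame of bay_short below 0.02 m and linear speed of each of peg_large, peg_small below 0.03 m/s); the robot touches nothing.
It fails at once if a bystander is shoved more than 30 mm or knocked over (distance of any of spool, cone_top, cone_table, beaker, mug, jar from where it was at the start of the episode above 0.03 m or angle between any of spool, cone_top, cone_table, beaker, mug, jar's own z axis and vertical above 0.6 rad).
It fails at once if the large wooden peg is let go (or thrown) well above the tote instead of being set down in it (horizontal distance between peg_large_center and tote below 0.16 m and height (world z) of peg_large_center above 0.075 m and contact force between the fingers and peg_large below 0.02 N).
It fails at once if the small wooden peg is let go (or thrown) well above the tote instead of being set down in it (horizontal distance between peg_small_center and tote below 0.16 m and height (world z) of peg_small_center above 0.075 m and contact force between the fingers and peg_small below 0.02 N).
It also fails if it takes over 72 s, if anything falls off the work surface, if the arm or the gripper's body presses on something with over 40 N, if the wrist force passes 120 N, or if a joint passes its speed limit or range.

## Working session

There is one attempt and no reset: what is moved stays moved. The work goes in short steps, Python scripts to look and compute and a tool call to move; the robot and the scene stay as the last step left them, time stands still between calls to the robot, and variables do not carry over. Pictures are saved under pics/ and viewed, and the job is handed in when it is done.

Besides the shell and the picture viewer there is one more tool, called after ">>>" as name(argument=value, ...), one argument or row to a line, values as JSON. carry_out: Moves the arm, as the interface text tells. Its arguments: {"type":"object","properties":{"increments":{"type":"array"},"squeeze":{"type":"number"}},"required":["increments"]}

```bash
ls; mkdir -p pics
python3 - <<'E'
from workcell import sensors, vision
import cv2, numpy as np
print(sensors.get_obs())
for n in ["scene","top","wrist"]:
    im=vision.camera(n); cv2.imwrite(f"pics/{n}0.png",im[:,:,::-1]); print(n,vision.calibration(n))
E
```

```text
pics
{'time': 0.0, 'q': array([-6.89854634e+01,  5.01116920e+00,  1.00324412e+01,  9.50992233e+01,
       -6.05057538e-04,  9.00019338e+01]), 'qd': array([ 0.08843954,  0.11237005,  0.00653355,  0.09459876, -0.09753113,
       -0.0046916 ]), 'joint_efforts': array([ 9.55036558e-04, -5.20384741e+01,  4.64808083e+01,  1.62505038e-02,
        1.43332250e-05, -1.57939445e-05]), 'ee_pos': array([ 0.19714411, -0.51319715,  0.23056438]), 'tcp_rot': array([-179.5533461 ,   89.92204632,  111.45925711]), 'wrist_force': array([0.12780604, 0.98890583, 0.196788  ]), 'torque': array([ 0.01993727, -0.00933952, -0.02887168]), 'opening': 0.08592615323417863}
scene {'camera_matrix': array([[554.55798424,   0.        , 318.99270777],
       [  0.        , 554.55798424, 249.33184614],
       [  0.        ,   0.        ,   1.        ]]), 'dist': array([-0.13878988,  0.        ,  0.        ,  0.        ,  0.        ]), 'extrinsics': array([[ 0.46064425,  0.88757299, -0.00458852, -0.18506945],
       [-0.84489147,  0.44006516,  0.30413987,  0.48289925],
       [ 0.27196559, -0.13622348,  0.95261634, -1.778
[... 491 characters left out ...]
0.98818152, -1.24563262],
       [ 0.        ,  0.        ,  0.        ,  1.        ]])}
wrist {'camera_matrix': array([[354.68707126,   0.        , 321.95391036],
       [  0.        , 354.68707126, 241.49389969],
       [  0.        ,   0.        ,   1.        ]]), 'dist': array([-0.02858517,  0.        ,  0.        ,  0.        ,  0.        ]), 'mount': array([[-8.03540916e-05,  3.27482384e-01, -9.44857281e-01,
        -1.41798630e-01],
       [ 1.77760803e-04,  9.44857274e-01,  3.27482367e-01,
         8.45971530e-02],
       [ 9.99999981e-01, -1.41644041e-04, -1.34136680e-04,
        -5.20626504e-04],
       [ 0.00000000e+00,  0.00000000e+00,  0.00000000e+00,
         1.00000000e+00]])}
```

View pics/scene0.png

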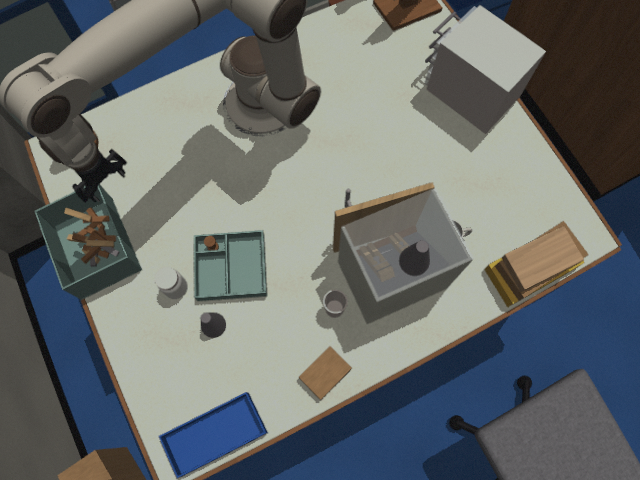

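View pics/top0.png

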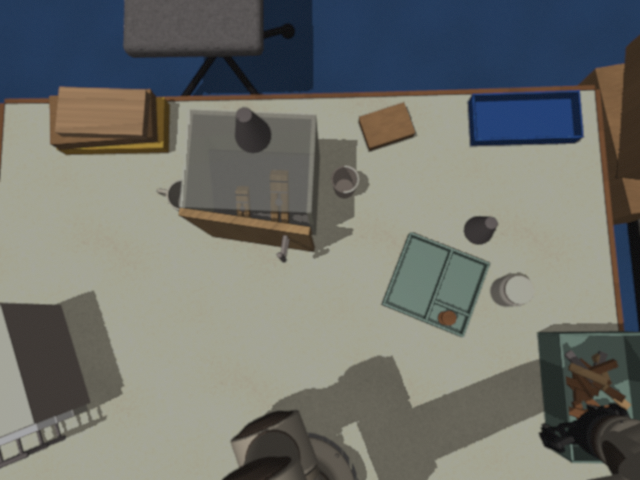

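View pics/wrist0.png

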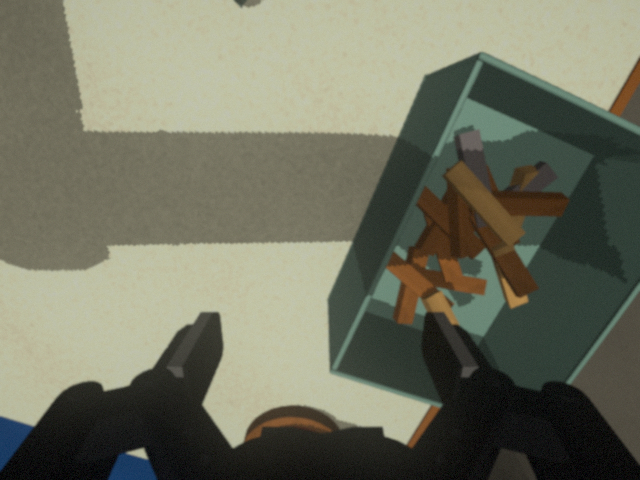

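The scene view shows the cupboard at about (400,245) with the door in front of it and the handle at (347,197), and the tote at (230,265). In the top view the cupboard spans (180–318, 110–250), the handle is near (285,245) and the tote near (436,284). I'll zoom in on both.

Run:
```python
import cv2
t=cv2.imread("pics/top0.png"); s=cv2.imread("pics/scene0.png")
cv2.imwrite("pics/t_cup.png",cv2.resize(t[95:275,150:370],None,fx=3.6,fy=3.3,interpolation=cv2.INTER_CUBIC))
cv2.imwrite("pics/t_tote.png",cv2.resize(t[215:345,370:550],None,fx=4,fy=4,interpolation=cv2.INTER_CUBIC))
cv2.imwrite("pics/s_cup.png",cv2.resize(s[170:320,315:485],None,fx=4,fy=4,interpolation=cv2.INTER_CUBIC))
```

```text
(no output)
```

View pics/t_cup.png

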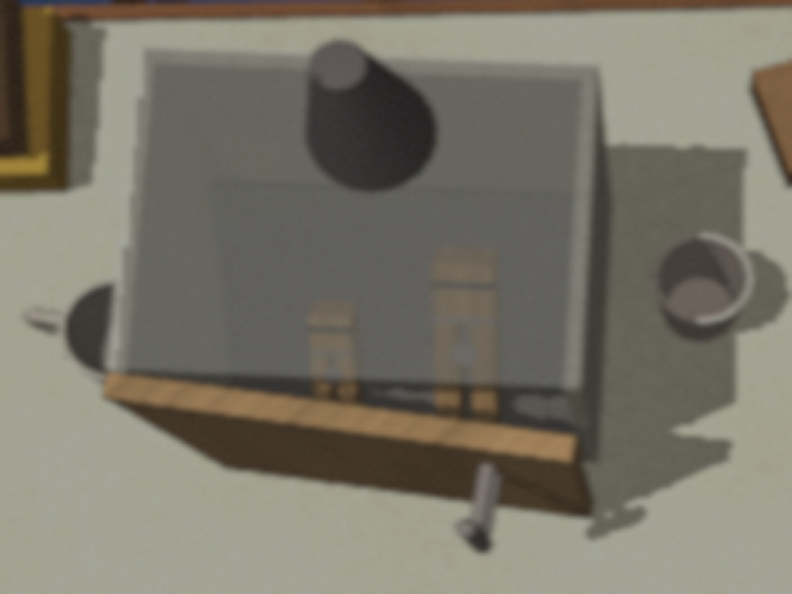

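View pics/t_tote.png

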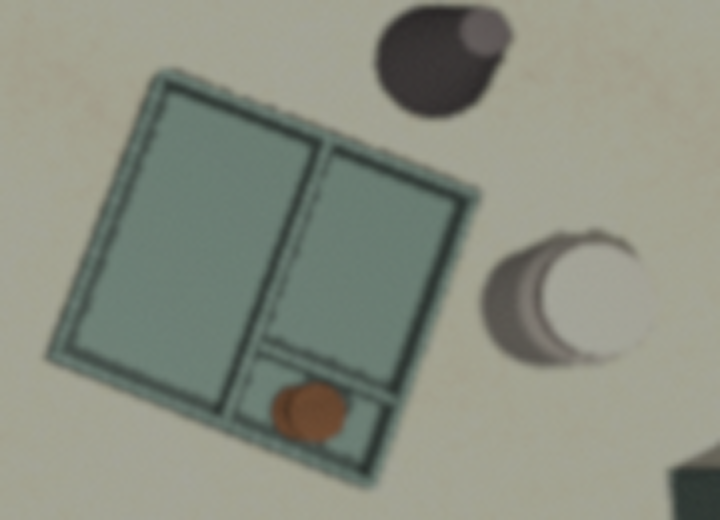

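View pics/s_cup.png

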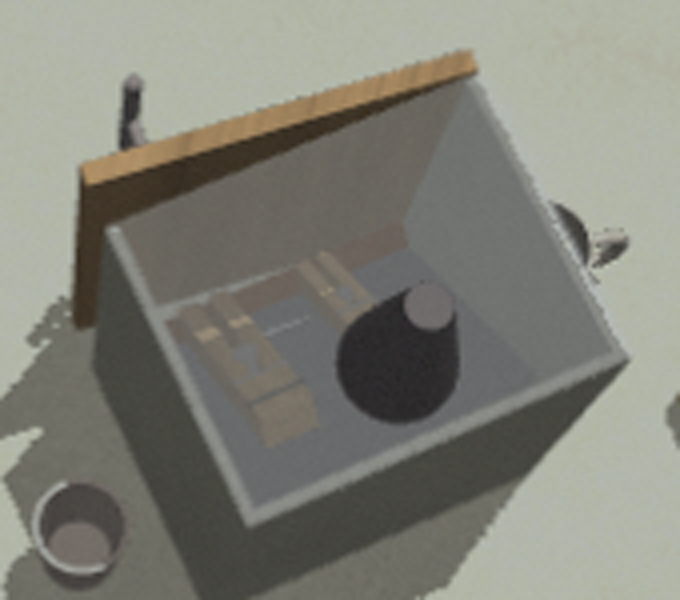

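```bash
cat > h.py <<'E'
import numpy as np, cv2
from workcell import sensors, vision
from scipy.spatial.transform import Rotation as Ro
def wristE(ob):
    T=np.eye(4);T[:3,:3]=Ro.from_euler('xyz',ob['tcp_rot'],degrees=True).as_matrix();T[:3,3]=ob['ee_pos']
    return np.linalg.inv(T@vision.calibration('wrist')['mount'])
def ray(n,p,E=None):
    c=vision.calibration(n); E=c['extrinsics'] if E is None else E
    u=cv2.undistortPoints(np.array([[p]],float),c['camera_matrix'],c['dist'])[0,0]
    d=E[:3,:3].T@np.array([u[0],-u[1],-1.]); return -E[:3,:3].T@E[:3,3], d/np.linalg.norm(d)
def onz(n,p,z,E=None):
    o,d=ray(n,p,E); return o+d*(z-o[2])/d[2]
def tri(r1,r2):
    (a,d),(b,e)=r1,r2
    s=np.linalg.lstsq(np.c_[d,-e],b-a,rcond=None)[0]; P,Q=a+s[0]*d,b+s[1]*e
    return (P+Q)/2,np.linalg.norm(P-Q)
def proj(n,P,E=None):
    c=vision.calibration(n); E=c['extrinsics'] if E is None else E
    q=E[:3,:3]@np.asarray(P,float)+E[:3,3]; q=np.array([q[0],-q[1],-q[2]])
    return cv2.projectPoints(q[None],np.zeros(3),np.zeros(3),c['camera_matrix'],c['dist'])[0][0,0]
E
cat > m.py <<'E'
from h import *
np.set_printoptions(precision=4,suppress=True)
T=lambda u,v:(150+(u+.5)/3.6-.5,95+(v+.5)/3.3-.5); S=lambda u,v:(315+(u+.5)/4-.5,170+(v+.5)/4-.5); O=lambda u,v:(370+(u+.5)/4-.5,215+(v+.5)/4-.5)
for k,p in dict(BL=(145,50),BR=(600,66),FR=(580,390),doorhingeouter=(105,395),doorhingeinner=(110,375),freeo=(572,460),freei=(577,436)).items(): print('top',k,onz('top',T(*p),.3))
for k,p in dict(BL=(628,357),BR=(252,522),FR=(110,230),hinge_i=(477,75),hinge_o=(470,50),freei=(85,185),freeo=(80,165)).items(): print('scene',k,onz('scene',S(*p),.3))
print('handle',onz('scene',S(132,80),.29),[onz('top',T(*p),.29) for p in [(487,467),(475,540)]])
for k,p in dict(FL=(165,72),FR=(478,192),BR=(372,486),BL=(48,356),d1=(327,143),d2=(225,416)).items(): print('tote',k,onz('top',O(*p),.045))
E
python3 m.py
```

```text
top BL [0.8043 0.1966 0.3   ]
top BR [ 0.7887 -0.0539  0.3   ]
top FR [ 0.5913 -0.0399  0.3   ]
top doorhingeouter [0.5938 0.2146 0.3   ]
top doorhingeinner [0.6057 0.2122 0.3   ]
top freeo [ 0.55  -0.035  0.3  ]
top freei [ 0.5641 -0.0378  0.3   ]
scene BL [0.8091 0.1974 0.3   ]
scene BR [ 0.792  -0.0492  0.3   ]
scene FR [ 0.5972 -0.0376  0.3   ]
scene hinge_i [0.6119 0.2112 0.3   ]
scene hinge_o [0.5955 0.2161 0.3   ]
scene freei [ 0.5648 -0.0373  0.3   ]
scene freeo [ 0.552  -0.0339  0.3   ]
handle [0.5136 0.023  0.29  ] [array([0.5484, 0.0112, 0.29  ]), array([0.5055, 0.018 , 0.29  ])]
tote FL [ 0.5866 -0.2682  0.045 ]
tote FR [ 0.5113 -0.4481  0.045 ]
tote BR [ 0.3427 -0.3761  0.045 ]
tote BL [ 0.42   -0.1926  0.045 ]
tote d1 [ 0.542  -0.3618  0.045 ]
tote d2 [ 0.3837 -0.2939  0.045 ]
```

Both cameras agree to within a few mm:
- **Cupboard:** centre about (0.698, 0.079), yaw about -3.8°.
- **Door:** about 0.10 rad ajar. The predicted handle position from the hinge is (0.514, 0.021), and the measured one is (0.514, 0.023).
- **Tote:** centre about (0.465, -0.321), yaw about -23.3°.
- **Pegs:** the large one is on the right and the small one on the left.

Next I'll write a move planner.

```bash
cat > plan.py <<'E'
from h import *
np.set_printoptions(precision=1,suppress=True,linewidth=150)
def Rdown(ang): # tool pointing down, tool y at world heading ang(deg)
    a=np.radians(ang); y=np.array([np.cos(a),np.sin(a),0]); x=np.array([0,0,-1.]); return np.c_[x,y,np.cross(x,y)]
def Rax(x,z):
    x=x/np.linalg.norm(x); z=z-x*(x@z); z/=np.linalg.norm(z); return np.c_[x,np.cross(z,x),z]
def plan(P,R,N,grip,start=None,shift_after_turn=False,rnd=1):
    ob=sensors.get_obs()
    p,Rc=(np.array(ob['ee_pos']),Ro.from_euler('xyz',ob['tcp_rot'],degrees=True).as_matrix()) if start is None else start
    p=p.copy()
    for k in range(N):
        pt=p+(np.array(P)-p)/(N-k)
        rv=Ro.from_matrix(Rc.T@R).as_rotvec(degrees=True)/(N-k); rv=np.round(rv,rnd)
        Rn=Rc@Ro.from_rotvec(rv,degrees=True).as_matrix()
        A=Rn if shift_after_turn else Rc
        s=np.round(A.T@(pt-p)*1000,rnd); p=p+A@s/1000; Rc=Rn
        print('['+','.join('%g'%v for v in list(rv+0.)+list(s+0.)+[grip])+'],')
    return p,Rc
E
python3 - <<'E'
from plan import *
st=plan([.514,.022,.36],Rdown(170),16,60)
print(st)
E
```

```text
[-9.3,0,0,-8.1,30.5,-24.1,60],
[-9.3,0,0,-8,34,-18.9,60],
[-9.3,0,0,-8.1,36.6,-13.2,60],
[-9.3,0,0,-8,38.2,-7.1,60],
[-9.3,0,0,-8.1,38.9,-0.8,60],
[-9.3,0,0,-8,38.5,5.5,60],
[-9.3,0,0,-8.1,37.1,11.6,60],
[-9.3,0,0,-8,34.7,17.5,60],
[-9.3,0,0,-8.1,31.4,22.9,60],
[-9.3,0,0,-8,27.3,27.6,60],
[-9.3,0,0,-8.1,22.5,31.7,60],
[-9.3,0,0,-8,17.1,34.9,60],
[-9.3,0,0,-8.1,11.2,37.2,60],
[-9.4,0,0,-8,5.1,38.6,60],
[-9.3,0,0,-8.1,-1.3,38.9,60],
[-9.4,0,0,-8,-7.6,38.1,60],
(array([0.5, 0. , 0.4]), array([[-0. , -1. ,  0.2],
       [ 0. ,  0.2,  1. ],
       [-1. ,  0. ,  0. ]]))
```

>>> carry_out(
  increments=[
    [-9.3, 0, 0, -8, 30.5, -24, 60],
    [-9.3, 0, 0, -8, 34, -19, 60],
    [-9.3, 0, 0, -8, 36.6, -13.2, 60],
    [-9.3, 0, 0, -8, 38.2, -7.1, 60],
    [-9.3, 0, 0, -8, 39, -0.8, 60],
    [-9.3, 0, 0, -8, 38.5, 5.5, 60],
    [-9.3, 0, 0, -8, 37, 11.6, 60],
    [-9.3, 0, 0, -8, 34.7, 17.5, 60],
  ],
  squeeze=20,
)

```text
time: 1.15
ee_pos: [0.356, -0.2445, 0.2954]
tcp_rot: [116.9, 90.0, 122.6]
wrist_force: [0.2, 0.2, 0.4]
opening: 0.0512
```

>>> carry_out(
  increments=[
    [0, 0, 0, 0, 0, 0, 60],
  ],
)

```text
time: 1.27
ee_pos: [0.3565, -0.2441, 0.2958]
tcp_rot: [-22.0, 90.0, -16.3]
wrist_force: [-0.3, 0.4, -0.2]
opening: 0.0513
```

Run:
```python
from plan import *
ob=sensors.get_obs();print(ob['time'],ob['ee_pos']*1000,ob['tcp_rot'],ob['q'],ob['opening'])
st=plan([.514,.022,.36],Rdown(170),8,60)
```

```text
1.275 [ 356.5 -244.1  295.8] [-22.   90.  -16.3] [-34.4  -9.1   3.8 102.8   0.   49.9] 0.05129357127485195
[-9.3,0,0,-8,31.2,22.9,60],
[-9.3,0,0,-8,27,27.6,60],
[-9.3,0,0,-8,22.2,31.6,60],
[-9.3,0,0,-8,16.8,34.8,60],
[-9.3,0,0,-8,11,37.1,60],
[-9.3,0,0,-8,4.9,38.4,60],
[-9.3,0,0,-8.1,-1.4,38.6,60],
[-9.2,0,0,-8,-7.7,37.9,60],
```

>>> carry_out(
  increments=[
    [-9.3, 0, 0, -8, 31.2, 22.9, 60],
    [-9.3, 0, 0, -8, 27, 27.6, 60],
    [-9.3, 0, 0, -8, 22.2, 31.6, 60],
    [-9.3, 0, 0, -8, 16.8, 34.8, 60],
    [-9.3, 0, 0, -8, 11, 37.1, 60],
    [-9.3, 0, 0, -8, 4.9, 38.4, 60],
    [-9.3, 0, 0, -8, -1.4, 38.6, 60],
    [-9.2, 0, 0, -8, -7.7, 37.9, 60],
    [0, 0, 0, 0, 0, 0, 60],
  ],
)

```text
time: 2.4
ee_pos: [0.5155, 0.0207, 0.3584]
tcp_rot: [101.5, 89.9, -178.7]
wrist_force: [-0.0, -0.8, 0.6]
opening: 0.0511
```

Run:
```python
from plan import *
ob=sensors.get_obs();print(ob['time'],ob['ee_pos']*1000,ob['tcp_rot'],ob['q'],ob['opening'])
for n in ['wrist','top','scene']: cv2.imwrite(f'pics/{n}1.png',vision.camera(n)[:,:,::-1])
w=cv2.imread('pics/wrist1.png');t=cv2.imread('pics/top1.png')[150:300,200:360];t=cv2.resize(t,(480,480))
cv2.imwrite('pics/c1.png',np.hstack([w,t])[:, :]) ; cv2.imwrite('pics/c1.png',cv2.resize(np.hstack([w,t]),(800,343)))
```

```text
2.4 [515.5  20.7 358.4] [ 101.5   89.9 -178.7] [  2.3   5.5  25.3 109.9   0.   12.5] 0.05114652306590979
```

View pics/c1.png

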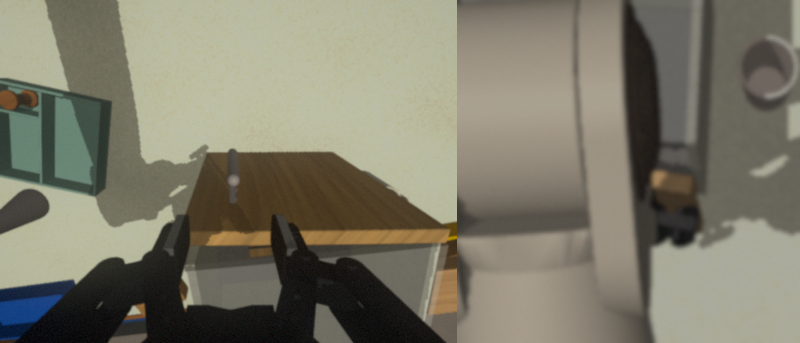

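Run:
```python
from plan import *
E=wristE(sensors.get_obs())
print(proj('wrist',[.514,.022,.29],E),proj('wrist',[.514,.022,.18],E))
w=cv2.imread('pics/wrist1.png'); cv2.imwrite('pics/w1c.png',cv2.resize(w[190:350,230:420],None,fx=4,fy=3.7,interpolation=cv2.INTER_CUBIC))
```

```text
[326.1 257.8] [324.8 214. ]
```

View pics/w1c.png

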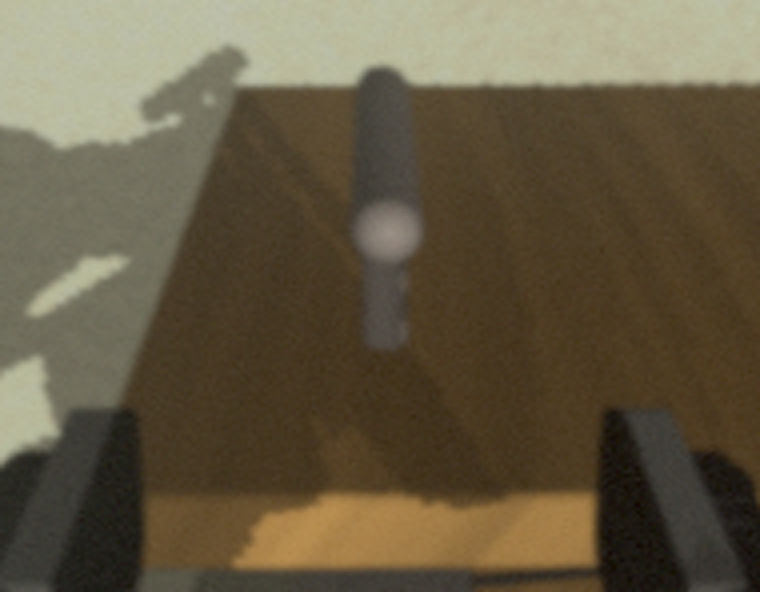

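The bar top appears at raw pixel (327,252), against a prediction of (326,258). That puts the bar about 3 mm nearer the robot, at roughly (0.511, 0.021). I'll descend and pinch it.

>>> carry_out(
  increments=[
    [0, 0, 0, 25.5, 1, 0, 60],
    [0, 0, 0, 25.5, 1, 0, 60],
    [0, 0, 0, 25.5, 1.5, 0, 60],
    [0, 0, 0, 25.5, 1, 0, 60],
    [0, 0, 0, 0, 0, 0, 0],
    [0, 0, 0, 0, 0, 0, 0],
    [0, 0, 0, 0, 0, 0, 0],
    [0, 0, 0, 0, 0, 0, 0],
  ],
  squeeze=30,
)

```text
time: 3.55
ee_pos: [0.5118, 0.0236, 0.2584]
tcp_rot: [-20.5, 89.5, 59.3]
wrist_force: [8.5, 20.9, -5.1]
opening: 0.0109
```

Run:
```python
from plan import *
ob=sensors.get_obs();print(ob['time'],ob['ee_pos']*1000,ob['tcp_rot'],ob['q'],ob['opening'],ob['wrist_force'],ob['torque'])
```

```text
3.55 [511.8  23.6 258.4] [-20.5  89.5  59.3] [ 2.4  0.2  8.2 97.7  0.4 12.6] 0.010921945097903283 [ 8.5 20.9 -5.1] [ 3.8 -1.7 -0. ]
```

The bar is gripped at an opening of 11 mm. I'll swing it on the arc about the hinge at 5° per row, using constant tool-frame increments.

>>> carry_out(
  increments=[
    [0, 0, 0, 0, 0, 2, 0],
    [3, 0, 0, 0, 10.6, 3.2, 0],
    [5, 0, 0, 0, 17.6, 5.6, 0],
    [5, 0, 0, 0, 17.6, 5.6, 0],
    [5, 0, 0, 0, 17.6, 5.6, 0],
  ],
)

```text
time: 4.18
ee_pos: [0.4564, 0.0608, 0.2584]
tcp_rot: [-30.4, 89.8, 31.1]
wrist_force: [8.0, 8.2, -4.7]
opening: 0.0108
```

Run:
```python
from plan import *
ob=sensors.get_obs();print(ob['time'],ob['ee_pos']*1000,ob['tcp_rot'],ob['q'],ob['opening'],ob['wrist_force'],ob['torque'])
v=ob['ee_pos'][:2]-[.601,.214];print(np.hypot(*v)*1000,np.degrees(np.arctan2(*v[::-1])))
```

```text
4.175 [456.4  60.8 258.4] [-30.4  89.8  31.1] [ 7.5 -6.7  1.6 98.1  0.1 36. ] 0.01083930455814149 [ 8.   8.2 -4.7] [ 1.3 -1.4  0. ]
210.68055942188758 -133.343839506291
```

>>> carry_out(
  increments=[
    [5, 0, 0, 0, 17.6, 6.4, 0],
    [5, 0, 0, 0, 17.6, 6, 0],
    [5, 0, 0, 0, 17.6, 5.6, 0],
    [5, 0, 0, 0, 17.6, 5.6, 0],
    [5, 0, 0, 0, 17.6, 5.6, 0],
    [5, 0, 0, 0, 17.6, 5.6, 0],
  ],
)

```text
time: 4.92
ee_pos: [0.3978, 0.154, 0.2584]
tcp_rot: [-167.1, 89.9, -135.7]
wrist_force: [-4.5, -2.2, -2.0]
opening: 0.0108
```

Run:
```python
from plan import *
ob=sensors.get_obs();print(ob['time'],ob['ee_pos']*1000,ob['tcp_rot'],ob['q'],ob['opening'],ob['wrist_force'],ob['torque'])
v=ob['ee_pos'][:2]-[.601,.214];print(np.hypot(*v)*1000,np.degrees(np.arctan2(*v[::-1])))
```

```text
4.925 [397.8 154.  258.4] [-167.1   89.9 -135.7] [ 21.2 -11.   -2.1  98.9  -0.   79.7] 0.010798410456192136 [-4.5 -2.2 -2. ] [-0.5  0.8  0. ]
211.8652240341278 -163.56193952871868
```

>>> carry_out(
  increments=[
    [5, 0, 0, 0, 17.6, 5.6, 0],
    [5, 0, 0, 0, 17.6, 5.6, 0],
    [5, 0, 0, 0, 17.6, 5.6, 0],
    [5, 0, 0, 0, 17.6, 5.6, 0],
    [5, 0, 0, 0, 17.6, 5.6, 0],
    [5, 0, 0, 0, 17.6, 5.6, 0],
  ],
)

```text
time: 5.68
ee_pos: [0.3938, 0.2645, 0.2584]
tcp_rot: [163.9, 89.8, 165.5]
wrist_force: [-11.3, 1.6, 0.2]
opening: 0.0109
```

>>> carry_out(
  increments=[
    [5, 0, 0, 0, 17.6, 5.6, 0],
    [5, 0, 0, 0, 17.6, 5.6, 0],
    [5, 0, 0, 0, 17.6, 5.6, 0],
    [5, 0, 0, 0, 17.6, 5.6, 0],
    [0, 0, 0, 0, 0, 0, 0],
  ],
)

```text
time: 6.3
ee_pos: [0.4235, 0.3339, 0.2585]
tcp_rot: [150.2, 89.7, 131.9]
wrist_force: [-14.5, 9.3, -0.1]
opening: 0.0107
```

Run:
```python
from plan import *
ob=sensors.get_obs();print(ob['time'],ob['ee_pos']*1000,ob['tcp_rot'],ob['q'],ob['opening'],ob['wrist_force'],ob['torque'])
v=ob['ee_pos'][:2]-[.601,.214];print(np.hypot(*v)*1000,np.degrees(np.arctan2(*v[::-1])))
```

```text
6.3 [423.5 333.9 258.5] [150.2  89.7 131.9] [ 38.1   4.2  12.3  98.1   0.3 146.3] 0.010666964870571503 [-14.5   9.3  -0.1] [ 1.8  2.9 -0.2]
214.19217008525283 145.96869355404425
```

>>> carry_out(
  increments=[
    [0, 0, 0, 0, 0, 0, 40],
    [0, 0, 0, 0, 0, 0, 40],
    [0, 0, 0, -20, 0, 0, 40],
    [0, 0, 0, -40, 0, 0, 40],
    [0, 0, 0, -50, 0, 0, 40],
    [0, 0, 0, 0, 0, 0, 40],
  ],
)

```text
time: 7.05
ee_pos: [0.426, 0.3314, 0.3719]
tcp_rot: [53.8, 89.6, 35.5]
wrist_force: [0.5, 0.6, -0.2]
opening: 0.0345
```

Run:
```python
from plan import *
ob=sensors.get_obs();print(ob['time'],ob['ee_pos']*1000,ob['tcp_rot'],ob['q'],ob['opening'],ob['wrist_force'])
for n in ['top','scene']: cv2.imwrite(f'pics/{n}2.png',vision.camera(n)[:,:,::-1])
t=cv2.imread('pics/top2.png')[90:350,110:400]; s=cv2.imread('pics/scene2.png')[90:350,230:500]
cv2.imwrite('pics/c2.png',cv2.resize(np.hstack([t,s]),(800,371)))
```

```text
7.05 [426.  331.4 371.9] [53.8 89.6 35.5] [ 37.9   9.4  31.2 111.4  -0.  146.2] 0.034503089401841394 [ 0.5  0.6 -0.2]
```

View pics/c2.png

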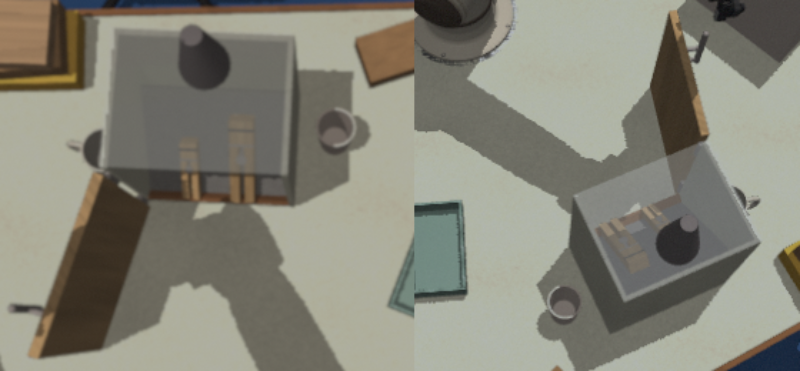

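The door stands open at about 105°. Next I'll zoom on the pegs and refine the cupboard pose.

Run:
```python
import cv2,numpy as np
from scipy.optimize import least_squares
t=cv2.imread("pics/top2.png"); s=cv2.imread("pics/scene2.png")
cv2.imwrite("pics/t2.png",cv2.resize(t[105:240,175:325],None,fx=5,fy=4.4,interpolation=cv2.INTER_CUBIC))
cv2.imwrite("pics/s2.png",cv2.resize(s[185:305,330:475],None,fx=5,fy=5,interpolation=cv2.INTER_CUBIC))
P=np.array([(511.8,23.6),(456.4,60.8),(397.8,154),(393.8,264.5),(423.5,333.9)])
print(least_squares(lambda h:np.hypot(*(P-h).T)-211.7,[601,214]))
```

```text
message: `gtol` termination condition is satisfied.
     success: True
      status: 1
         fun: [ 2.485e-01 -5.870e-02 -2.085e-01 -7.317e-02  2.488e-01]
           x: [ 5.999e+02  2.164e+02]
        cost: 0.08796979342432307
         jac: [[ 4.156e-01  9.096e-01]
               [ 6.780e-01  7.351e-01]
               [ 9.555e-01  2.949e-01]
               [ 9.738e-01 -2.274e-01]
               [ 8.322e-01 -5.545e-01]]
        grad: [ 5.387e-09  3.930e-10]
  optimality: 5.3873790519867304e-09
 active_mask: [ 0.000e+00  0.000e+00]
        nfev: 4
        njev: 4
```

View pics/t2.png

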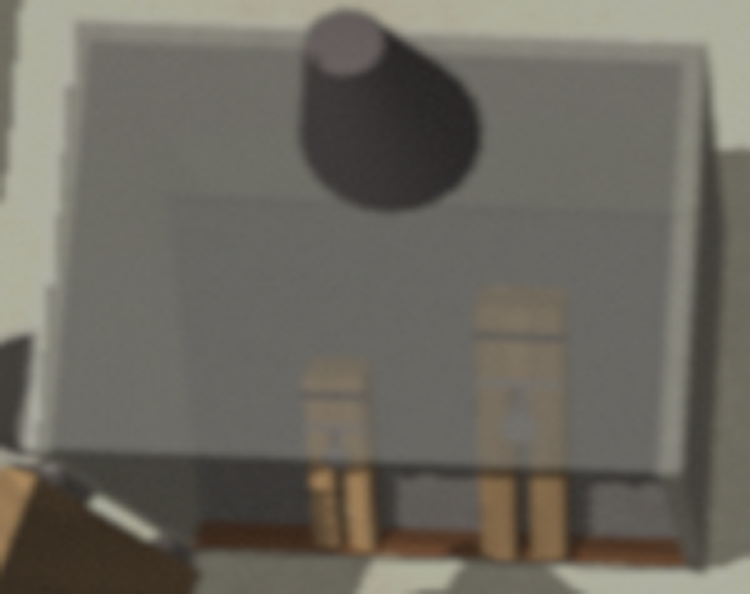

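View pics/s2.png

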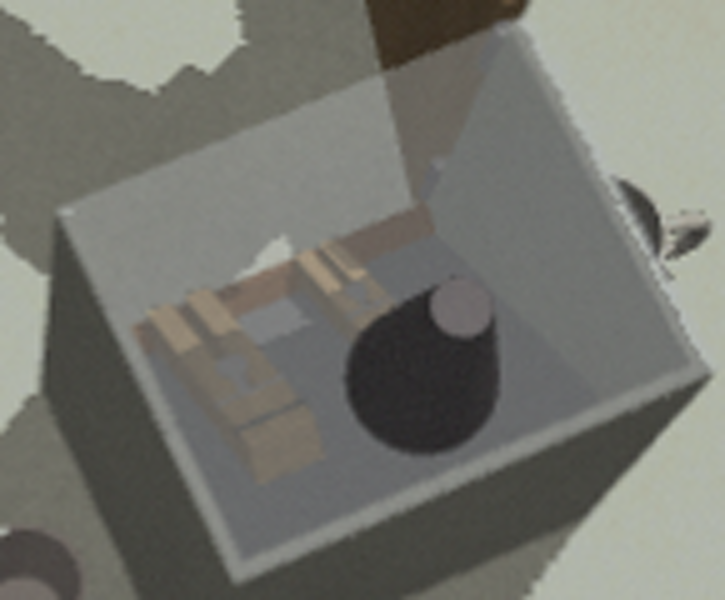

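```bash
cat >> plan.py <<'E'
YAW=np.radians(-3.8); CX=np.array([np.cos(YAW),np.sin(YAW),0]); CY=np.array([-np.sin(YAW),np.cos(YAW),0]); C0=np.array([.6993,.0815,0])
Rc_=np.c_[CX,CY,[0,0,1]]
LIP=np.array([-.085,0,.025]); UP=np.array([.766,0,.643]); NB=np.array([-.643,0,.766])
cw=lambda p:C0+Rc_@np.asarray(p,float)
wc=lambda p:Rc_.T@(np.asarray(p,float)-C0)
def onboard(n,p,off,E=None): # returns (s up slope, y) on plane off above board
    o,d=ray(n,p,E); o=wc(o)-LIP; d=Rc_.T@d; q=o+d*(off-o@NB)/(d@NB); return np.array([q@UP,q[1]])*1000
E
python3 - <<'E'
from plan import *
T=lambda u,v:(175+(u+.5)/5-.5,105+(v+.5)/4.4-.5); S=lambda u,v:(330+(u+.5)/5-.5,185+(v+.5)/5-.5)
for k,p,o in [('L left',(478,420),.03),('L right',(567,420),.03),('L topend',(520,290),.03),('L bottom',(525,557),.03),('S left',(308,470),.026),('S right',(372,470),.026),('S topend',(337,362),.026),('S bot',(345,548),.026)]: print('top',k,onboard('top',T(*p),o))
for k,p,o in [('L gapbottom',(190,303),.03),('L foldl',(238,430),.03),('L foldr',(308,403),.03),('L endl',(238,430),.03),('S gap bot',(323,248),.026)]: print('scene',k,onboard('scene',S(*p),o))
for n,F,ps in [('top',T,[(80,25),(705,45),(685,478),(40,455)]),('scene',S,[(710,375),(237,580),(58,212),(512,22)])]:
    print(n,[wc(onz(n,F(*p),.3))*1000 for p in ps])
E
```

```text
top L left [ 87.6 -23. ]
top L right [ 89.6 -64.2]
top L topend [163.2 -43.9]
top L bottom [  4.5 -43.3]
top S left [51.2 58.6]
top S right [52.8 28.4]
top S topend [116.4  41.4]
top S bot [ 3.3 43.7]
scene L gapbottom [ 15.4 -37.9]
scene L foldl [139.7 -61.5]
scene L foldr [142.2 -21.5]
scene L endl [139.7 -61.5]
scene S gap bot [10.9 47.3]
top [array([ 96.2, 120.4, 300. ]), array([  97.7, -127.8,  300. ]), array([-100.5, -129.9,  300. ]), array([-101.4,  119.6,  300. ])]
scene [array([103.5, 122. , 300. ]), array([ 101.6, -126.1,  300. ]), array([ -95.2, -127.5,  300. ]), array([-96.2, 118.5, 300. ])]
```

Peg positions from the camera rays are s≈75–84 mm along the board, y≈-43.5 for the large peg and +43 for the small one. The lengths and widths match the given sizes. Now I'll go back over the door to a pre-grasp pose.

Run:
```python
from plan import *
def gp(s,y,h): return cw(LIP+np.array(UP)*s+NB*h+np.array([0,y,0]))
print(gp(.075,-.0435,.004)*1000,gp(.075,-.0435,.184)*1000)
st=plan([.41,.04,.40],Rdown(176.2),11,60)
print()
RG=Rax(Rc_@-NB,CY)
plan(gp(.075,-.0435,.184),RG,6,70,start=st)
```

```text
[666.4  40.1  76.3] [550.9  47.8 214.2]
[-9.5,0,0,-3,-25.6,7,60],
[-9.5,0,0,-2.9,-26.4,2.7,60],
[-9.5,0,0,-3,-26.5,-1.7,60],
[-9.5,0,0,-2.9,-25.8,-6.1,60],
[-9.5,0,0,-3,-24.4,-10.3,60],
[-9.5,0,0,-2.9,-22.4,-14.2,60],
[-9.5,0,0,-3,-19.8,-17.6,60],
[-9.5,0,0,-2.9,-16.6,-20.7,60],
[-9.5,0,0,-3,-12.9,-23.1,60],
[-9.5,0,0,-2.9,-9,-25,60],
[-9.5,0.1,0.1,-3,-4.7,-26.1,60],

[0,0,-6.7,31,-23.4,2.9,70],
[0,0,-6.7,33.5,-19.6,2.9,70],
[0,0,-6.7,35.5,-15.5,2.9,70],
[0,0,-6.7,37.1,-11.3,2.9,70],
[0,0,-6.6,38.1,-6.9,2.9,70],
[0,-0.1,-6.7,38.7,-2.5,2.8,70],
```

>>> carry_out(
  increments=[
    [-9.5, 0, 0, -3, -25.6, 7, 60],
    [-9.5, 0, 0, -3, -26.4, 2.7, 60],
    [-9.5, 0, 0, -3, -26.5, -1.7, 60],
    [-9.5, 0, 0, -3, -25.8, -6.1, 60],
    [-9.5, 0, 0, -3, -24.4, -10.3, 60],
    [-9.5, 0, 0, -3, -22.4, -14.2, 60],
    [-9.5, 0, 0, -3, -19.8, -17.6, 60],
    [-9.5, 0, 0, -3, -16.6, -20.7, 60],
    [-9.5, 0, 0, -3, -13, -23, 60],
    [-9.5, 0, 0, -3, -9, -25, 60],
    [-9.5, 0, 0, -3, -4.7, -26, 60],
  ],
)

```text
time: 8.52
ee_pos: [0.4095, 0.0392, 0.3992]
tcp_rot: [103.6, 89.9, -169.8]
wrist_force: [1.1, 0.7, -0.4]
opening: 0.051
```

>>> carry_out(
  increments=[
    [0, 0, -6.7, 31, -23.4, 2.9, 70],
    [0, 0, -6.7, 33.5, -19.6, 2.9, 70],
    [0, 0, -6.7, 35.5, -15.5, 2.9, 70],
    [0, 0, -6.7, 37, -11.3, 2.9, 70],
    [0, 0, -6.6, 38, -6.9, 2.9, 70],
    [0, 0, -6.7, 38.7, -2.5, 2.9, 70],
    [0, 0, 0, 0, 0, 0, 70],
  ],
)

```text
time: 9.4
ee_pos: [0.5471, 0.0478, 0.206]
tcp_rot: [-90.2, 50.5, -4.0]
wrist_force: [-1.1, -1.1, 0.2]
opening: 0.0601
```

Run:
```python
from plan import *
ob=sensors.get_obs();print(ob['time'],ob['ee_pos']*1000,ob['tcp_rot'],ob['q'],ob['opening'],ob['wrist_force'])
print(wc(ob['ee_pos'])*1000)
cv2.imwrite('pics/wrist3.png',vision.camera('wrist')[:,:,::-1])
```

```text
9.4 [547.1  47.8 206. ] [-90.2  50.5  -4. ] [  9.3 -34.5 -34.9  50.9  -8.4  10.1] 0.06008992681374662 [-1.1 -1.1  0.2]
[-149.6  -43.7  206. ]
```

View pics/wrist3.png

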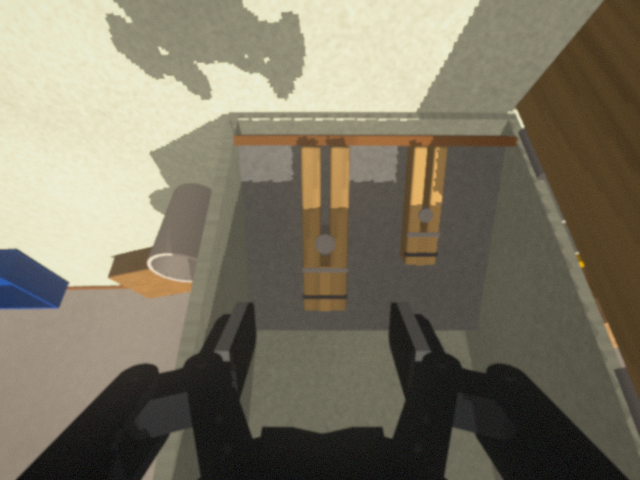

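Run:
```python
from plan import *
E=wristE(sensors.get_obs())
for k,p,o in [('L left',(303,230),.03),('L right',(349,230),.03),('L top',(325,311),.03),('L lipend',(325,146),.03),('S l',(408,235),.026),('S r',(439,235),.026),('S top',(421,262),.026),('lip top',(375,137),.018),('lip foot',(375,146),0.)]: print(k,onboard('wrist',p,o,E))
w=cv2.imread('pics/wrist3.png'); cv2.imwrite('pics/w3c.png',cv2.resize(w[125:325,230:460],None,fx=3.3,fy=2.9,interpolation=cv2.INTER_CUBIC))
```

```text
L left [ 78.1 -59.5]
L right [ 78.1 -19.3]
L top [158.3 -40. ]
L lipend [  7.  -40.5]
S l [83.9 33.7]
S r [83.9 61.4]
S top [109.8  47.7]
lip top [0.4 1.4]
lip foot [8.9 4.3]
```

View pics/w3c.png

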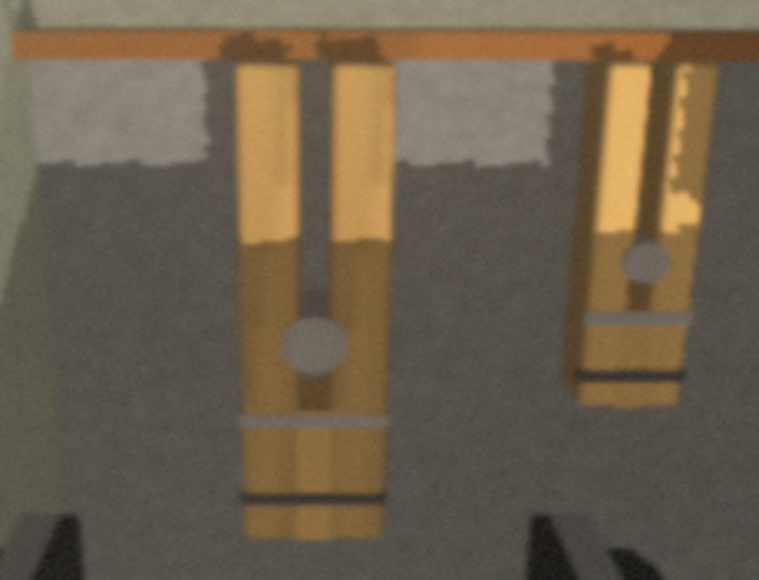

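The wrist view gives a clean measurement: large peg centre at s≈82, y≈-40.5, small peg at s≈58.5, y≈46.5. Both are parallel to the tool. Now the approach.

```bash
cat >> plan.py <<'E'
def gp(s,y,h): return cw(LIP+np.array(UP)*s+NB*h+np.array([0,y,0]))
RG=Rax(Rc_@-NB,CY)
E
python3 - <<'E'
from plan import *
st=plan(gp(.082,-.0405,.06),RG,5,70)
plan(gp(.082,-.0405,.003),RG,4,70,start=st)
E
```

```text
[0,0,0,24.7,-2.1,0.6,70],
[0,0,-0.1,24.7,-2.1,0.6,70],
[0,0,0,24.7,-2.1,0.6,70],
[0,0,-0.1,24.7,-2,0.6,70],
[0,0,0,24.8,-2,0.5,70],
[0,0,0,14.2,0,0,70],
[0,0,0,14.3,0,0,70],
[0,0,0,14.2,0,0,70],
[0,0,0,14.3,-0.1,0.1,70],
```

>>> carry_out(
  increments=[
    [0, 0, 0, 24.7, -2, 0.6, 70],
    [0, 0, 0, 24.7, -2, 0.6, 70],
    [0, 0, 0, 24.7, -2, 0.6, 70],
    [0, 0, 0, 24.7, -2, 0.6, 70],
    [0, 0, 0, 24.7, -2, 0.6, 70],
    [0, 0, 0, 0, 0, 0, 70],
  ],
)

```text
time: 10.2
ee_pos: [0.6394, 0.0454, 0.1283]
tcp_rot: [-90.0, 50.0, -3.8]
wrist_force: [0.4, -0.3, 0.2]
opening: 0.0601
```

Run:
```python
from plan import *
ob=sensors.get_obs();print(ob['time'],ob['ee_pos']*1000,ob['tcp_rot'],ob['q'],ob['wrist_force'])
d=wc(ob['ee_pos'])-LIP; print(d@UP*1000,d[1]*1000,d@NB*1000)
plan(gp(.082,-.0405,.003),RG,4,70)
cv2.imwrite('pics/wrist4.png',vision.camera('wrist')[:,:,::-1])
```

```text
10.2 [639.4  45.4 128.3] [-90.   50.   -3.8] [  7.2 -19.8 -34.6  35.7  -7.    8.5] [ 0.4 -0.3  0.2]
87.63560992234356 -39.9431038452034 61.35734640249324
[0,0,0,14.6,1.4,-0.1,70],
[0,0,0,14.6,1.4,-0.2,70],
[0,0,0,14.6,1.4,-0.1,70],
[0,0,0,14.5,1.4,-0.2,70],
```

View pics/wrist4.png

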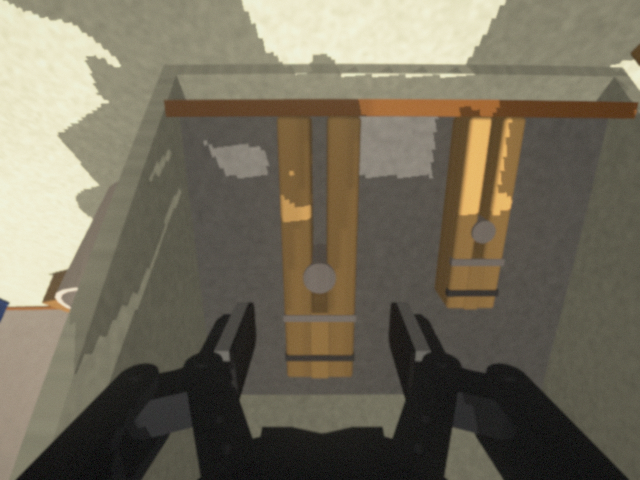

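The peg is centred between the fingers (axis at column 320, upper end at row 378, lip end at row 117). One more check along the slope before the grasp.

Run:
```python
from plan import *
E=wristE(sensors.get_obs())
for k,p,o in [('L l',(287,300),.03),('L r',(355,300),.03),('L top',(320,377),.03),('L lipend',(320,118),.03),('S top',(471,308),.026),('S lipend',(490,118),.026),('S l',(452,260),.026),('S r',(505,260),.026)]: print(k,onboard('wrist',p,o,E))
```

```text
L l [ 97.4 -58.7]
L r [ 97.4 -21.1]
L top [149.7 -40.6]
L lipend [  2.3 -40.3]
S top [104.9  46. ]
S lipend [ 2.  41.1]
S l [75.3 31.4]
S r [75.3 60.6]
```

>>> carry_out(
  increments=[
    [0, 0, 0, 13, 3.8, 0, 70],
    [0, 0, 0, 15, 3.8, 0, 70],
    [0, 0, 0, 15, 3.8, 0, 70],
    [0, 0, 0, 14, 0, 0, 70],
    [0, 0, 0, 0, 0, 0, 70],
  ],
)

```text
time: 10.88
ee_pos: [0.6658, 0.0436, 0.0739]
tcp_rot: [-90.0, 50.0, -3.8]
wrist_force: [-0.0, 0.2, 0.5]
opening: 0.0598
```

Run:
```python
from plan import *
ob=sensors.get_obs();print(ob['time'],ob['ee_pos']*1000,ob['tcp_rot'],ob['q'],ob['wrist_force'])
d=wc(ob['ee_pos'])-LIP; print(d@UP*1000,d[1]*1000,d@NB*1000)
cv2.imwrite('pics/wrist5.png',vision.camera('wrist')[:,:,::-1])
```

```text
10.875 [665.8  43.6  73.9] [-90.   50.   -3.8] [  6.6 -13.6 -36.   28.1  -6.7   8. ] [-0.   0.2  0.5]
72.86670654752302 -40.084616506332594 2.744223931649294
```

View pics/wrist5.png

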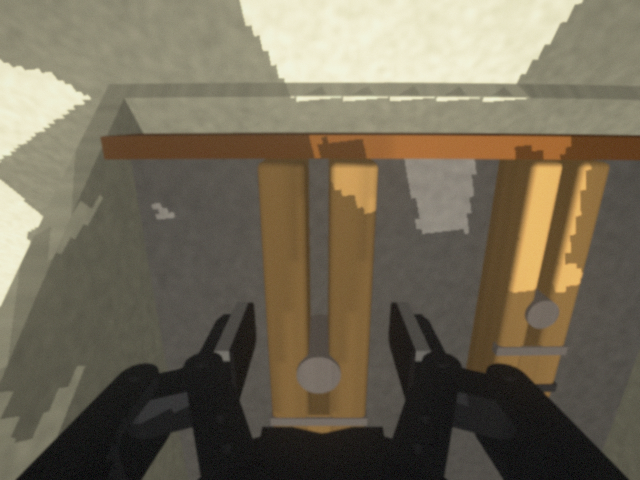

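>>> carry_out(
  increments=[
    [0, 0, 0, 0, -3, 0, 70],
    [0, 0, 0, 0, 0, 0, 20],
    [0, 0, 0, 0, 0, 0, 20],
    [0, 0, 0, 0, 0, 0, 20],
    [0, 0, 0, 0, 0, 0, 20],
  ],
  squeeze=60,
)

```text
time: 11.55
ee_pos: [0.6686, 0.0436, 0.0791]
tcp_rot: [-90.0, 49.8, -3.8]
wrist_force: [-4.7, 0.3, 5.1]
opening: 0.0386
```

>>> carry_out(
  increments=[
    [0, 0, 0, -6, 0, 0, 20],
    [0, 0, 0, -10, 0, 0, 20],
    [0, 0, 0, -12, 0, 0, 20],
    [0, 0, 0, -12, 0, 0, 20],
    [0, 0, 0, 0, 0, 0, 20],
  ],
)

```text
time: 12.18
ee_pos: [0.6423, 0.0454, 0.1094]
tcp_rot: [-90.0, 49.8, -3.8]
wrist_force: [-0.3, -0.1, -0.7]
opening: 0.0388
```

Run:
```python
from plan import *
ob=sensors.get_obs();print(ob['time'],ob['ee_pos']*1000,ob['tcp_rot'],ob['opening'],ob['wrist_force'])
d=wc(ob['ee_pos'])-LIP; print(d@UP*1000,d[1]*1000,d@NB*1000)
cv2.imwrite('pics/wrist6.png',vision.camera('wrist')[:,:,::-1])
print('retreat'); p=ob['ee_pos']-CX*.26+np.array([0,0,.0]); st=plan(p,RG,6,20)
```

```text
12.175 [642.3  45.4 109.4] [-90.   49.8  -3.8] 0.038790632891978406 [-0.3 -0.1 -0.7]
77.62624826233355 -39.77718822935062 45.03954314130424
retreat
[0,0,0,-28,33.1,0,20],
[0,0,0,-28,33.1,0,20],
[0,0,0,-28,33.1,0,20],
[0,0,0,-28,33,0.1,20],
[0,0,0.1,-28.1,33.1,0,20],
[0,0,0,-28,33.1,0.1,20],
```

View pics/wrist6.png

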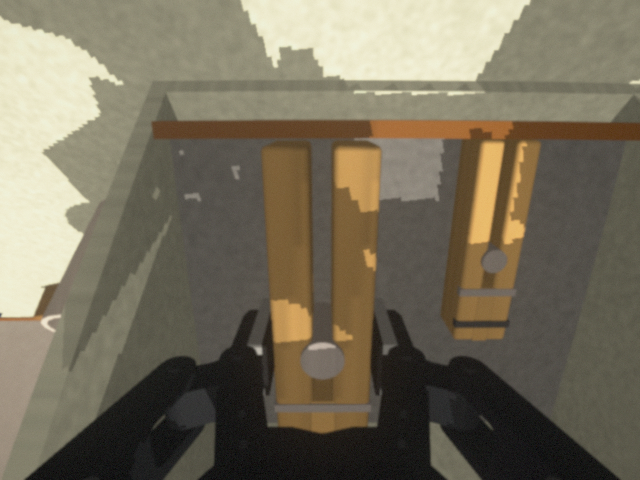

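The large peg is held (opening 38.8 mm) and its lip end is clear of the lip. I'll retreat level out of the cupboard.

>>> carry_out(
  increments=[
    [0, 0, 0, -14, 16.5, 0, 20],
    [0, 0, 0, -24, 28.3, 0, 20],
    [0, 0, 0, -28, 33, 0, 20],
    [0, 0, 0, -28, 33, 0, 20],
    [0, 0, 0, -28, 33, 0, 20],
    [0, 0, 0, 0, 0, 0, 20],
  ],
)

```text
time: 12.98
ee_pos: [0.4641, 0.0618, 0.1064]
tcp_rot: [-90.4, 50.7, -4.2]
wrist_force: [0.3, 0.3, -0.4]
opening: 0.0386
```

```bash
cat >> plan.py <<'E'
TYAW=np.radians(-23.3); TX=np.array([np.cos(TYAW),np.sin(TYAW),0]); TY=np.array([-np.sin(TYAW),np.cos(TYAW),0]); T0=np.array([.4652,-.3213,0])
BL=T0+.0455*TY; BS=T0+.025*TX-.0525*TY
E
python3 - <<'E'
from plan import *
ob=sensors.get_obs();print(ob['time'],ob['ee_pos']*1000,ob['tcp_rot'],ob['q'],ob['opening'],ob['wrist_force'])
print(BL,BS)
O=lambda u,v:(370+(u+.5)/4-.5,215+(v+.5)/4-.5)
print('jar',onz('top',O(600,300),.11)*1000,'cone tip',onz('top',O(485,30),.115)*1000,'spool',onz('top',O(312,412),.057)*1000)
st=plan(BL+[0,0,.2],Rdown(180-23.3),9,20)
E
```

```text
12.975 [464.1  61.8 106.4] [-90.4  50.7  -4.2] [ 14.8 -48.5 -52.2  48.6 -11.9  14.5] 0.03859607534975317 [ 0.3  0.3 -0.4]
[ 0.5 -0.3  0. ] [ 0.5 -0.4  0. ]
jar [ 444.4 -491.7  110. ] cone tip [ 596.2 -437.8  115. ] spool [ 385.3 -341.7   57. ]
[2.1,0.7,4.3,-5,-10.1,-37.7,20],
[2.1,0.7,4.3,-5.3,-11.1,-37.4,20],
[2.1,0.7,4.3,-5.7,-12,-37.1,20],
[2.1,0.7,4.3,-6.2,-12.9,-36.7,20],
[2.1,0.7,4.3,-6.7,-13.8,-36.3,20],
[2.1,0.7,4.4,-7.4,-14.6,-35.8,20],
[2.1,0.7,4.3,-8.1,-15.3,-35.4,20],
[2,0.8,4.4,-8.8,-16,-34.9,20],
[2.1,0.8,4.3,-9.6,-16.5,-34.4,20],
```

Joint 2 is close to its range limit (-48.5°), so I'll untilt and lift forward first, then go across.

>>> carry_out(
  increments=[
    [0, 0, 3, -8, -16, 0, 20],
    [0, 0, 6, -10, -19, 0, 20],
    [0, 0, 6, -10, -17, 0, 20],
    [0, 0, 0, 0, 0, 0, 20],
  ],
)

```text
time: 13.48
ee_pos: [0.4942, 0.0596, 0.1631]
tcp_rot: [-90.4, 65.4, -4.4]
wrist_force: [0.1, 0.2, -1.4]
opening: 0.0393
```

Run:
```python
from plan import *
ob=sensors.get_obs();print(ob['time'],ob['ee_pos']*1000,ob['tcp_rot'],ob['q'],ob['opening'],ob['wrist_force'])
st=plan(BL+[0,0,.18],Rdown(180-23.3),9,20)
```

```text
13.475 [494.2  59.6 163.1] [-90.4  65.4  -4.4] [ 10.3 -27.8 -29.3  64.7  -6.1  13. ] 0.03925562062283413 [ 0.1  0.2 -1.4]
[2.1,0.4,2.7,-1,-2,-37.7,20],
[2.1,0.4,2.7,-0.9,-3.4,-37.6,20],
[2.1,0.5,2.7,-0.8,-4.7,-37.4,20],
[2.1,0.4,2.7,-0.7,-6,-37.3,20],
[2.1,0.5,2.7,-0.8,-7.3,-37,20],
[2.1,0.4,2.7,-0.9,-8.7,-36.7,20],
[2.1,0.5,2.7,-1,-10,-36.4,20],
[2.2,0.4,2.7,-1.2,-11.2,-36,20],
[2.1,0.5,2.8,-1.5,-12.5,-35.6,20],
```

>>> carry_out(
  increments=[
    [2.1, 0.4, 2.7, -1, -2, -37.7, 20],
    [2.1, 0.4, 2.7, -1, -3.4, -37.6, 20],
    [2.1, 0.5, 2.7, -0.8, -4.7, -37.4, 20],
    [2.1, 0.4, 2.7, -0.7, -6, -37.3, 20],
    [2.1, 0.5, 2.7, -0.8, -7.3, -37, 20],
    [2.1, 0.4, 2.7, -0.9, -8.7, -36.7, 20],
    [2.1, 0.5, 2.7, -1, -10, -36.4, 20],
    [2.2, 0.4, 2.7, -1.2, -11.2, -36, 20],
    [2.1, 0.5, 2.8, -1.5, -12.5, -35.6, 20],
    [0, 0, 0, 0, 0, 0, 20],
  ],
)

```text
time: 14.72
ee_pos: [0.4804, -0.2812, 0.1776]
tcp_rot: [139.9, 89.8, -153.4]
wrist_force: [-0.3, 0.8, -1.3]
opening: 0.0392
```

Run:
```python
from plan import *
ob=sensors.get_obs();print(ob['time'],ob['ee_pos']*1000,ob['tcp_rot'],ob['q'],ob['opening'],ob['wrist_force'])
cv2.imwrite('pics/wrist7.png',vision.camera('wrist')[:,:,::-1])
st=plan(BL+[0,0,.06],Rdown(180-23.3),4,20)
```

```text
14.725 [ 480.4 -281.2  177.6] [ 139.9   89.8 -153.4] [-30.3   5.2   4.4  89.3  -0.1  -6.9] 0.0391564927131839 [-0.3  0.8 -1.3]
[0,0,0,29.5,-0.6,0.4,20],
[0,0,0,29.5,-0.6,0.4,20],
[0,0,0,29.5,-0.7,0.4,20],
[0,-0.1,-0.1,29.4,-0.6,0.5,20],
```

View pics/wrist7.png

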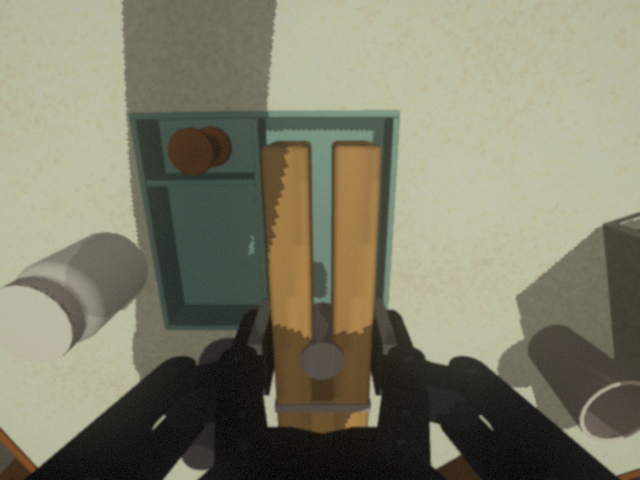

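Run:
```python
from plan import *
E=wristE(sensors.get_obs())
for p in [(131,113),(399,111),(165,328),(262,116)]:
    q=onz('wrist',p,.045,E)-T0; print(p,q@TX*1000,q@TY*1000)
ob=sensors.get_obs();q=ob['ee_pos']-BL;print(q@TX*1000,q@TY*1000)
```

```text
(131, 113) -92.21793644920297 -96.6600809556174
(399, 111) -93.09340215441145 100.42514069401868
(165, 328) 90.70754414742932 -97.52645451643112
(262, 116) -89.50857625819302 0.15084984291540812
-2.38011184207868 -1.5120544433700562
```

The tote pose is confirmed to within 1–4 mm. Now descending.

>>> carry_out(
  increments=[
    [0, 0, 0, 30, -0.8, 0.4, 20],
    [0, 0, 0, 38, -0.8, 0.4, 20],
    [0, 0, 0, 38, -0.8, 0.4, 20],
    [0, 0, 0, 30, 0, 0, 20],
    [0, 0, 0, 16, 0, 0, 20],
    [0, 0, 0, 6, 0, 0, 20],
    [0, 0, 0, 3, 0, 0, 20],
    [0, 0, 0, 0, 0, 0, 20],
  ],
)

```text
time: 15.78
ee_pos: [0.4837, -0.2795, 0.0188]
tcp_rot: [-176.8, 89.9, -109.9]
wrist_force: [0.2, -0.3, -0.7]
opening: 0.0387
```

Run:
```python
from plan import *
ob=sensors.get_obs();print(ob['time'],ob['ee_pos']*1000,ob['tcp_rot'],ob['q'],ob['opening'],ob['wrist_force'])
```

```text
15.775 [ 483.7 -279.5   18.8] [-176.8   89.9 -109.9] [-30.    7.5 -10.8  71.7  -0.1  -6.8] 0.03871468804185266 [ 0.2 -0.3 -0.7]
```

>>> carry_out(
  increments=[
    [0, 0, 0, 4, 0, 0, 20],
    [0, 0, 0, 4, 0, 0, 20],
    [0, 0, 0, 2, 0, 0, 20],
    [0, 0, 0, 0, 0, 0, 20],
  ],
)

```text
time: 16.27
ee_pos: [0.4836, -0.2796, 0.0111]
tcp_rot: [-150.6, 89.9, -83.8]
wrist_force: [-11.4, 5.8, 25.8]
opening: 0.039
```

>>> carry_out(
  increments=[
    [0, 0, 0, -1.5, 0, 0, 20],
    [0, 0, 0, 0, 0, 0, 65],
    [0, 0, 0, 0, 0, 0, 65],
    [0, 0, 0, 0, 0, 0, 65],
  ],
)

```text
time: 16.77
ee_pos: [0.4831, -0.2792, 0.0091]
tcp_rot: [125.4, 89.9, -167.8]
wrist_force: [0.3, 0.5, -0.0]
opening: 0.0555
```

Run:
```python
from plan import *
ob=sensors.get_obs();print(ob['time'],ob['ee_pos']*1000,ob['tcp_rot'],ob['q'],ob['opening'],ob['wrist_force'])
cv2.imwrite('pics/wrist8.png',vision.camera('wrist')[:,:,::-1])
```

```text
16.775 [ 483.1 -279.2    9.1] [ 125.4   89.9 -167.8] [-30.    7.8 -11.5  70.8  -0.1  -6.8] 0.055464714058487255 [ 0.3  0.5 -0. ]
```

View pics/wrist8.png

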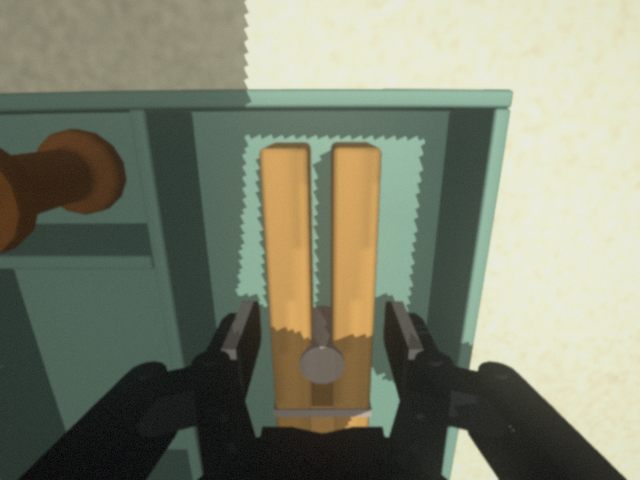

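The peg is released and lies in the long bay (end at row 143, lying along the bay). I'll rise and check from above.

>>> carry_out(
  increments=[
    [0, 0, 0, -20, 0, 0, 65],
    [0, 0, 0, -45, 0, 0, 65],
    [0, 0, 0, -50, 0, 0, 65],
    [0, 0, 0, -50, 0, 0, 65],
    [0, 0, 0, -40, 0, 0, 65],
    [0, 0, 0, 0, 0, 0, 65],
  ],
)

```text
time: 17.58
ee_pos: [0.4847, -0.2798, 0.2179]
tcp_rot: [-116.0, 89.7, -49.2]
wrist_force: [-0.2, -0.3, -0.6]
opening: 0.0555
```

Run:
```python
from plan import *
ob=sensors.get_obs();print(ob['time'],ob['ee_pos']*1000,ob['tcp_rot'],ob['q'],ob['opening'],ob['wrist_force'])
cv2.imwrite('pics/wrist9.png',vision.camera('wrist')[:,:,::-1])
w=[.47,.04,.26]
st=plan(w,Rax(np.array([.42,0,-.9])@Rc_.T,CY),10,55)
print(); plan(gp(.054,.045,.065),RG,7,55,start=st)
print(gp(.054,.045,.065))
```

```text
17.575 [ 484.7 -279.8  217.9] [-116.    89.7  -49.2] [-30.    5.8   9.5  93.4  -0.1  -6.8] 0.05549306448891103 [-0.2 -0.3 -0.6]
[-1.9,-0.4,-2.5,-4.5,13.9,28.8,55],
[-1.9,-0.4,-2.5,-4.9,12.7,29.3,55],
[-1.9,-0.4,-2.5,-5.2,11.5,29.7,55],
[-1.9,-0.5,-2.5,-5.5,10.3,30.1,55],
[-1.9,-0.4,-2.5,-5.6,9,30.5,55],
[-1.9,-0.5,-2.5,-5.8,7.8,30.8,55],
[-1.9,-0.4,-2.4,-5.8,6.5,31.1,55],
[-1.9,-0.5,-2.5,-5.9,5.2,31.3,55],
[-1.9,-0.4,-2.4,-5.8,3.9,31.5,55],
[-1.9,-0.5,-2.4,-5.7,2.7,31.7,55],

[0,0,-2.1,28,-9.1,14.5,55],
[0,0,-2.2,28.3,-8.1,14.5,55],
[0,0,-2.1,28.6,-7,14.5,55],
[0,0,-2.2,28.8,-6,14.5,55],
[0,0,-2.1,29,-4.8,14.5,55],
[0,0,-2.2,29.2,-3.8,14.5,55],
[0,0,-2.1,29.3,-2.6,14.5,55],
[0.6 0.1 0.1]
```

View pics/wrist9.png

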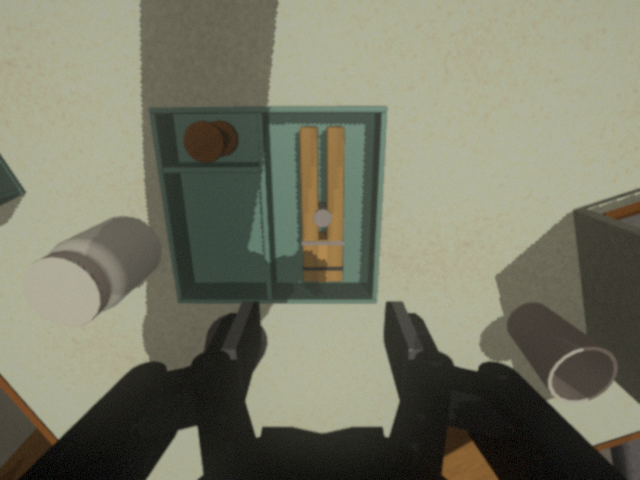

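Run:
```python
from plan import *
E=wristE(sensors.get_obs())
for k,p,z in [('end-',(322,127),.035),('end+',(322,283),.035),('l',(302,230),.035),('r',(345,230),.035),('corner',(151,108),.045),('c2',(386,107),.045)]:
    q=onz('wrist',p,z,E); a=q-T0; b=q-BL; print(k,a@TX*1000,a@TY*1000,'bay',b@TX*1000,b@TY*1000)
```

```text
end- -77.13356854496155 45.89415642631635 bay -77.13356854496155 0.39415642631637826
end+ 72.10104704243906 46.198056566211456 bay 72.10104704243908 0.6980565662114825
l 16.471162094157076 27.053508240281722 bay 16.471162094157084 -18.44649175971825
r 16.36894731265478 67.96665495205811 bay 16.368947312654786 22.46665495205813
corner -92.84433765425771 -96.54472942261883 bay -92.84433765425771 -142.04472942261881
c2 -93.38952055532164 98.80491616118823 bay -93.38952055532164 53.30491616118827
```

>>> carry_out(
  increments=[
    [-1.9, -0.4, -2.5, -4.5, 14, 28.8, 55],
    [-1.9, -0.4, -2.5, -5, 12.7, 29.3, 55],
    [-1.9, -0.4, -2.5, -5.2, 11.5, 29.7, 55],
    [-1.9, -0.5, -2.5, -5.5, 10.3, 30, 55],
    [-1.9, -0.4, -2.5, -5.6, 9, 30.5, 55],
    [-1.9, -0.5, -2.5, -5.8, 7.8, 30.8, 55],
    [-1.9, -0.4, -2.4, -5.8, 6.5, 31, 55],
    [-1.9, -0.5, -2.5, -5.9, 5.2, 31.3, 55],
    [-1.9, -0.4, -2.4, -5.8, 4, 31.5, 55],
    [-1.9, -0.5, -2.4, -5.7, 2.7, 31.7, 55],
    [0, 0, 0, 0, 0, 0, 55],
  ],
)

```text
time: 19.0
ee_pos: [0.4685, 0.0417, 0.2581]
tcp_rot: [-89.8, 65.2, -3.4]
wrist_force: [-0.6, -0.3, -0.7]
opening: 0.047
```

>>> carry_out(
  increments=[
    [0, 0, -2.1, 28, -9, 14.5, 55],
    [0, 0, -2.2, 28.3, -8, 14.5, 55],
    [0, 0, -2.1, 28.6, -7, 14.5, 55],
    [0, 0, -2.2, 28.8, -6, 14.5, 55],
    [0, 0, -2.1, 29, -4.8, 14.5, 55],
    [0, 0, -2.2, 29.2, -3.8, 14.5, 55],
    [0, 0, -2.1, 29.3, -2.6, 14.5, 55],
    [0, 0, 0, 0, 0, 0, 55],
    [0, 0, 0, 0, 0, 0, 55],
  ],
)

```text
time: 20.12
ee_pos: [0.6156, 0.1316, 0.1083]
tcp_rot: [-89.9, 50.2, -3.8]
wrist_force: [-0.8, -0.2, 1.2]
opening: 0.0473
```

Run:
```python
from plan import *
ob=sensors.get_obs();print(ob['time'],ob['ee_pos']*1000,ob['tcp_rot'],ob['q'],ob['opening'],ob['wrist_force'])
d=wc(ob['ee_pos'])-LIP; print(d@UP*1000,d[1]*1000,d@NB*1000)
cv2.imwrite('pics/wrist10.png',vision.camera('wrist')[:,:,::-1])
```

```text
20.125 [615.6 131.6 108.3] [-89.9  50.2  -3.8] [ 18.3 -19.2 -36.   35.6 -13.9  17.4] 0.04731297844518729 [-0.8 -0.2  1.2]
52.147654708931405 44.400180987158954 65.02478015881096
```

View pics/wrist10.png

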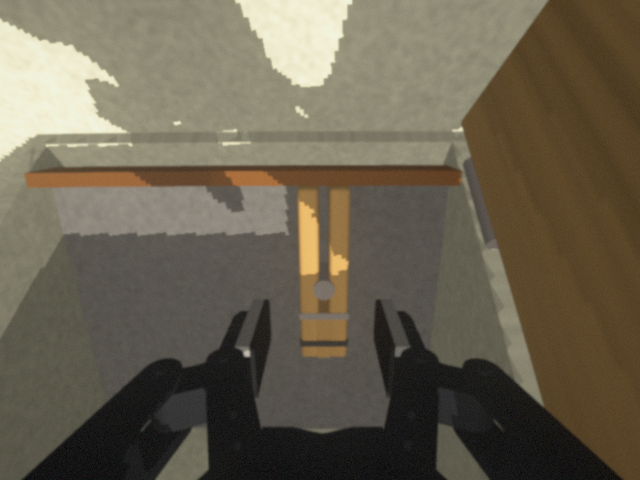

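The large peg is at (-2.5, +2) mm in its bay. The small peg is centred at column 324, rows 187–357, and parallel to the tool.

Run:
```python
from plan import *
E=wristE(sensors.get_obs())
for p in [(324,187),(324,357),(300,300),(349,300)]: print(onboard('wrist',p,.026,E))
```

```text
[ 1.  46.2]
[105.6  46.2]
[66.3 32.4]
[66.4 60.6]
```

>>> carry_out(
  increments=[
    [0, 0, 0, 12, -1, 1.9, 55],
    [0, 0, 0, 18, 0, 0, 55],
    [0, 0, 0, 16, 0, 0, 55],
    [0, 0, 0, 10, 0, 0, 55],
    [0, 0, 0, 4, 0, 0, 55],
    [0, 0, 0, 0, 0, 0, 55],
  ],
)

```text
time: 20.92
ee_pos: [0.6551, 0.1317, 0.0631]
tcp_rot: [-89.8, 50.2, -3.7]
wrist_force: [-0.2, -0.1, 0.0]
opening: 0.0469
```

Run:
```python
from plan import *
ob=sensors.get_obs();print(ob['time'],ob['ee_pos']*1000,ob['tcp_rot'],ob['q'],ob['opening'],ob['wrist_force'])
d=wc(ob['ee_pos'])-LIP; print(d@UP*1000,d[1]*1000,d@NB*1000)
cv2.imwrite('pics/wrist11.png',vision.camera('wrist')[:,:,::-1])
```

```text
20.925 [655.1 131.7  63.1] [-89.8  50.2  -3.7] [ 16.9 -11.5 -35.3  28.3 -13.   16.2] 0.04692217796914361 [-0.2 -0.1  0. ]
53.244031101713254 47.147581255979894 5.017052628295379
```

View pics/wrist11.png

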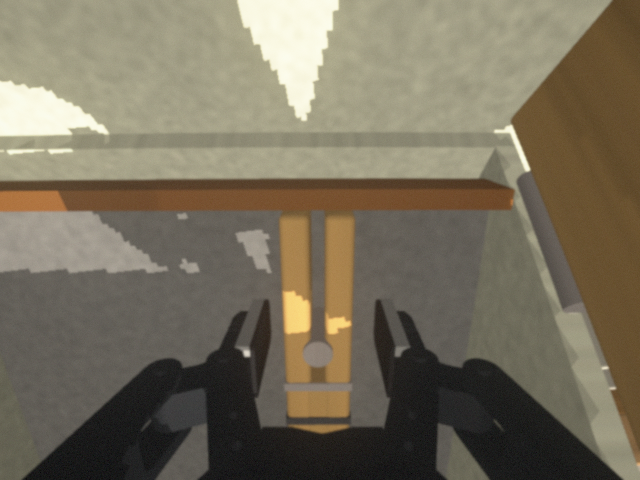

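The jaws straddle the small peg, with its axis at column 318. I'll close, then lift along the board normal.

>>> carry_out(
  increments=[
    [0, 0, 0, 0, 0, 0, 10],
    [0, 0, 0, 0, 0, 0, 10],
    [0, 0, 0, 0, 0, 0, 10],
    [0, 0, 0, 0, 0, 0, 10],
  ],
  squeeze=50,
)

```text
time: 21.48
ee_pos: [0.6551, 0.1319, 0.0641]
tcp_rot: [-89.8, 50.1, -3.7]
wrist_force: [-7.2, -0.2, 5.3]
opening: 0.0269
```

>>> carry_out(
  increments=[
    [0, 0, 0, -6, 0, 0, 10],
    [0, 0, 0, -10, 0, 0, 10],
    [0, 0, 0, -12, 0, 0, 10],
    [0, 0, 0, -12, 0, 0, 10],
    [0, 0, 0, 0, 0, 0, 10],
  ],
)

```text
time: 22.1
ee_pos: [0.6294, 0.1337, 0.0954]
tcp_rot: [-89.8, 50.1, -3.6]
wrist_force: [0.9, -0.8, -1.1]
opening: 0.027
```

Run:
```python
from plan import *
ob=sensors.get_obs();print(ob['time'],ob['ee_pos']*1000,ob['tcp_rot'],ob['q'],ob['opening'],ob['wrist_force'])
d=wc(ob['ee_pos'])-LIP; print(d@UP*1000,d[1]*1000,d@NB*1000)
cv2.imwrite('pics/wrist12.png',vision.camera('wrist')[:,:,::-1])
```

```text
22.1 [629.4 133.7  95.4] [-89.8  50.1  -3.6] [ 18.  -16.8 -35.7  33.1 -13.7  17.1] 0.027040720962602433 [ 0.9 -0.8 -1.1]
54.27901077731925 47.43318179123799 46.31134989123642
```

View pics/wrist12.png

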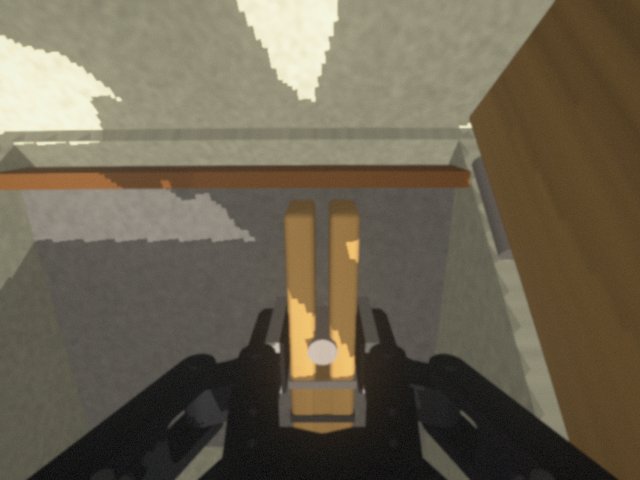

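The small peg is held (opening 27 mm). I'll retreat out, drifting slightly away from the door, then untilt and lift.

>>> carry_out(
  increments=[
    [0, 0, 0, -13, 15, 0, 10],
    [0, 0, 0, -18, 21, -4, 10],
    [0, 0, 0, -20, 22, -6, 10],
    [0, 0, 0, -21, 22, -8, 10],
    [0, 0, 3, -15, 0, -8, 10],
    [0, 0, 6, -16, -12, -10, 10],
    [0, 0, 6, -14, -17, -10, 10],
    [0, 0, 0, 0, 0, 0, 10],
  ],
)

```text
time: 23.15
ee_pos: [0.5191, 0.0942, 0.152]
tcp_rot: [-89.7, 65.1, -3.6]
wrist_force: [0.6, -0.1, -0.9]
opening: 0.0268
```

Run:
```python
from plan import *
ob=sensors.get_obs();print(ob['time'],ob['ee_pos']*1000,ob['tcp_rot'],ob['q'],ob['opening'],ob['wrist_force'],wc(ob['ee_pos'])*1000)
st=plan(BS+[0,0,.17],Rdown(180-23.3),12,10)
```

```text
23.15 [519.1  94.2 152. ] [-89.7  65.1  -3.6] [ 14.3 -23.3 -27.7  61.8  -7.5  16.7] 0.026822094908524993 [ 0.6 -0.1 -0.9] [-180.6    0.7  152. ]
[1.6,0.4,2.1,-2.1,0.8,-39.7,10],
[1.6,0.4,2.1,-1.8,-0.3,-39.7,10],
[1.6,0.4,2,-1.6,-1.3,-39.7,10],
[1.6,0.4,2.1,-1.4,-2.4,-39.6,10],
[1.6,0.3,2,-1.2,-3.4,-39.6,10],
[1.6,0.4,2.1,-1.1,-4.5,-39.5,10],
[1.6,0.3,2,-1.1,-5.5,-39.3,10],
[1.6,0.4,2.1,-1.1,-6.6,-39.2,10],
[1.6,0.3,2,-1,-7.6,-38.9,10],
[1.5,0.4,2.1,-1.1,-8.7,-38.7,10],
[1.6,0.3,2,-1.2,-9.7,-38.5,10],
[1.5,0.4,2.1,-1.3,-10.7,-38.3,10],
```

>>> carry_out(
  increments=[
    [1.6, 0.4, 2.1, -2, 0.8, -39.7, 10],
    [1.6, 0.4, 2.1, -1.8, -0.3, -39.7, 10],
    [1.6, 0.4, 2, -1.6, -1.3, -39.7, 10],
    [1.6, 0.4, 2.1, -1.4, -2.4, -39.6, 10],
    [1.6, 0.3, 2, -1.2, -3.4, -39.6, 10],
    [1.6, 0.4, 2.1, -1.1, -4.5, -39.5, 10],
    [1.6, 0.3, 2, -1.1, -5.5, -39.3, 10],
    [1.6, 0.4, 2.1, -1.1, -6.6, -39.2, 10],
    [1.6, 0.3, 2, -1, -7.6, -39, 10],
    [1.5, 0.4, 2.1, -1.1, -8.7, -38.7, 10],
    [1.6, 0.3, 2, -1.2, -9.7, -38.5, 10],
    [1.5, 0.4, 2.1, -1.3, -10.7, -38.3, 10],
  ],
)

```text
time: 24.65
ee_pos: [0.4656, -0.3798, 0.1671]
tcp_rot: [121.7, 89.8, -171.5]
wrist_force: [0.7, -1.0, -0.5]
opening: 0.027
```

>>> carry_out(
  increments=[
    [0, 0, 0, 0, 0, 0, 10],
    [0, 0, 0, 0, 0, 0, 10],
  ],
)

```text
time: 24.9
ee_pos: [0.4659, -0.3783, 0.1672]
tcp_rot: [115.7, 89.8, -177.4]
wrist_force: [0.3, 0.6, 0.2]
opening: 0.0266
```

Run:
```python
from plan import *
ob=sensors.get_obs();print(ob['time'],ob['ee_pos']*1000,ob['tcp_rot'],ob['q'],ob['opening'],ob['wrist_force'])
q=ob['ee_pos']-BS;print(q@TX*1000,q@TY*1000)
plan(BS+[0,0,ob['ee_pos'][2]],Rdown(180-23.3),1,10)
cv2.imwrite('pics/wrist13.png',vision.camera('wrist')[:,:,::-1])
```

```text
24.9 [ 465.9 -378.3  167.2] [ 115.7   89.8 -177.4] [-39.   11.2   9.9  88.8  -0.1 -15.9] 0.026558586275492894 [0.3 0.6 0.2]
-1.831532732093657 0.367283365096187
[0.1,-0.1,-0.1,0,-1.8,-0.4,10],
```

View pics/wrist13.png

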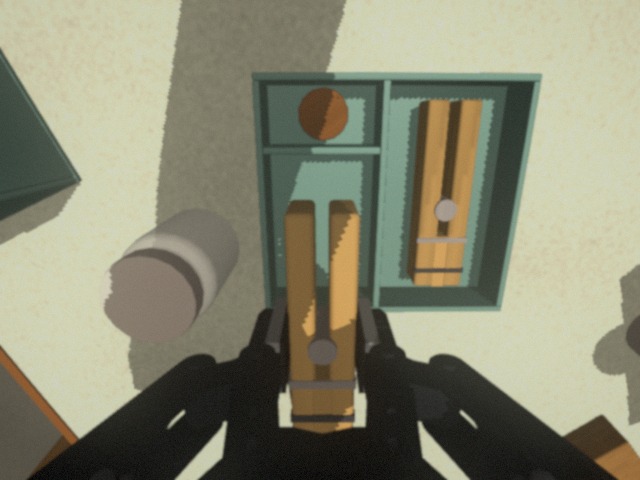

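Run:
```python
from plan import *
E=wristE(sensors.get_obs())
for k,p in [('divider x near',(322,148)),('left wall inner',(268,220)),('mid wall inner',(379,220)),('outer -x left',(253,74)),('outer -x right',(541,74))]:
    q=onz('wrist',p,.045,E)-T0; print(k,q@TX*1000,q@TY*1000)
q=onz('wrist',(319,205),.16,E)-T0; print('peg lip end',q@TX*1000,q@TY*1000)
```

```text
divider x near -41.89063373522904 -51.777080376048424
left wall inner 12.359679759022079 -93.41209529096216
mid wall inner 12.069088229793858 -7.503534219649297
outer -x left -91.12628743117227 -99.08935960138506
outer -x right -92.788667018615 98.96540996628674
peg lip end -26.51246444332298 -52.89355486387909
```

>>> carry_out(
  increments=[
    [0, 0, 0, 20, -1, 0.5, 10],
    [0, 0, 0, 40, -1, 0.5, 10],
    [0, 0, 0, 40, 0, 0, 10],
    [0, 0, 0, 28, 0, 0, 10],
    [0, 0, 0, 14, 0, 0, 10],
    [0, 0, 0, 6, 0, 0, 10],
    [0, 0, 0, 3, 0, 0, 10],
    [0, 0, 0, 0, 0, 0, 10],
  ],
)

```text
time: 25.95
ee_pos: [0.4684, -0.3793, 0.0181]
tcp_rot: [171.7, 89.9, -121.5]
wrist_force: [0.3, 0.5, -0.5]
opening: 0.0265
```

>>> carry_out(
  increments=[
    [0, 0, 0, 3, 0, 0, 10],
    [0, 0, 0, 2, 0, 0, 10],
    [0, 0, 0, 0, 0, 0, 10],
  ],
)

```text
time: 26.32
ee_pos: [0.468, -0.3792, 0.0122]
tcp_rot: [134.7, 89.9, -158.5]
wrist_force: [-0.3, 0.2, -1.0]
opening: 0.027
```

>>> carry_out(
  increments=[
    [0, 0, 0, 2, 0, 0, 10],
    [0, 0, 0, 1.5, 0, 0, 10],
    [0, 0, 0, 0, 0, 0, 10],
  ],
)

```text
time: 26.7
ee_pos: [0.4681, -0.3792, 0.012]
tcp_rot: [-173.4, 89.9, -106.6]
wrist_force: [-9.1, 6.4, 23.4]
opening: 0.0264
```

Contact with the floor. I'll ease off, release and rise.

>>> carry_out(
  increments=[
    [0, 0, 0, -1.5, 0, 0, 10],
    [0, 0, 0, 0, 0, 0, 48],
    [0, 0, 0, 0, 0, 0, 48],
    [0, 0, 0, 0, 0, 0, 48],
    [0, 0, 0, -20, 0, 0, 48],
    [0, 0, 0, -45, 0, 0, 48],
    [0, 0, 0, -50, 0, 0, 48],
    [0, 0, 0, -50, 0, 0, 48],
    [0, 0, 0, -40, 0, 0, 48],
    [0, 0, 0, 0, 0, 0, 48],
    [0, 0, 0, 0, 0, 0, 48],
  ],
)

```text
time: 28.08
ee_pos: [0.4683, -0.3789, 0.2155]
tcp_rot: [143.5, 89.9, -149.7]
wrist_force: [-0.4, 0.3, 0.5]
opening: 0.0408
```

Run:
```python
from plan import *
ob=sensors.get_obs();print(ob['time'],ob['ee_pos']*1000,ob['q'],ob['opening'],ob['wrist_force'])
for n in ['wrist','top','scene']: cv2.imwrite(f'pics/{n}14.png',vision.camera(n)[:,:,::-1])
```

```text
28.075 [ 468.3 -378.9  215.5] [-38.9  12.1  16.3  94.2  -0.1 -15.7] 0.04076687798802727 [-0.4  0.3  0.5]
```

View pics/wrist14.png

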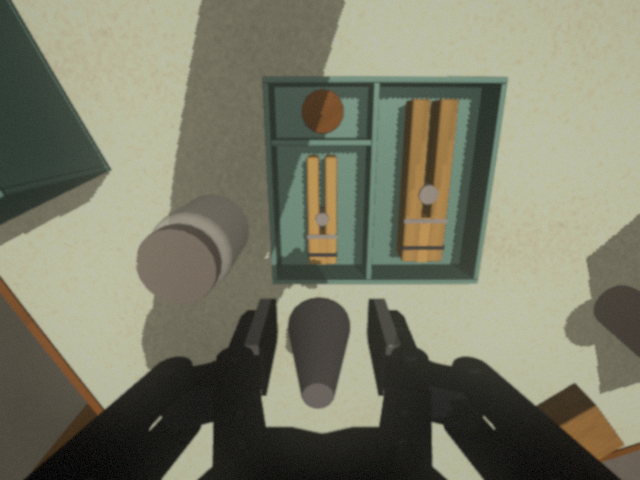

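View pics/scene14.png

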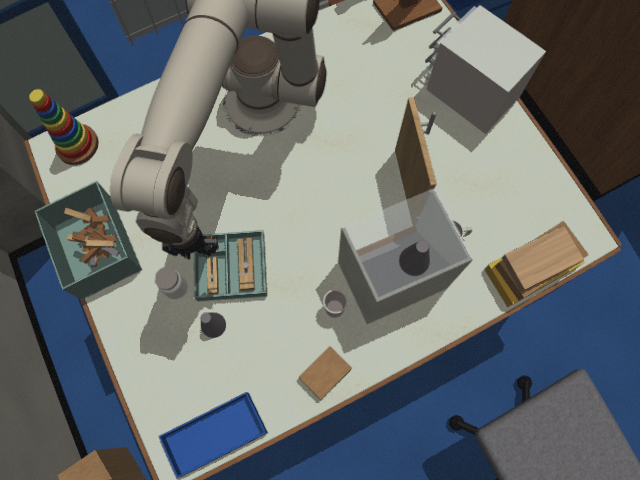

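Run:
```python
from plan import *
E=wristE(sensors.get_obs())
for k,ps,z,B in [('S',[(322,156),(322,264)],.031,BS),('L',[(434,100),(423,261)],.035,BL)]:
    q=[onz('wrist',p,z,E)-B for p in ps]; print(k,[(v@TX*1000,v@TY*1000) for v in q], np.linalg.norm(q[1]-q[0])*1000)
# door free edge top
a=cv2.imread('pics/scene0.png').astype(int);b=cv2.imread('pics/scene14.png').astype(int)
for n,p in [('scene',(410,99)),('scene',(434,187))]: print(onz(n,p,.299))
```

```text
S [(np.float64(-53.58094464884467), np.float64(1.1298381626782443)), (np.float64(51.0678194465367), np.float64(1.3641048001672105))] 104.64902630960415
L [(np.float64(-75.93177633851961), np.float64(-2.04146360289043)), (np.float64(71.03447066827427), np.float64(2.149977325865465))] 147.02600428604867
[0.4 0.3 0.3]
[0.6 0.2 0.3]
```

```bash
python3 -c "
from workcell import job_done; print(job_done())"
```

```text
the job is handed in; nothing more can be done
None
```

The door is open and both pegs are in their matching compartments. I handed the job in at about 28 s of the 72 s allowed; no verdict was reported.

- **Door:** I drew it open by pinching its handle and left it at about 105° (1.83 rad), worked out from the handle's path. The last scene picture shows it still wide open.
- **Large peg:** it lies flat in the long compartment, with its centre about 2 mm along and less than 1 mm across from the compartment's centre.
- **Small peg:** it lies flat in the short compartment, with its centre about 1 mm along and 1 mm across from the compartment's centre.
- **Pegs flat:** seen from above, their lengths read 147 and 105 mm at the height of a flat-lying peg (true 150 and 105), so neither is tilted.
- **Surroundings:** the last pictures show the cones, jar, spool and beaker standing and seemingly unmoved. The mug is mostly hidden behind the cupboard, and I checked all of these only by eye. The gripper finished about 0.2 m above the tote, touching nothing.

**What disagreed or ran close:**
- My first wrist-camera fix of the pegs was 6–7 mm too far up the slope because the arm was still settling. I measured again before each grasp.
- Joint 2 came to within 0.1° of its limit while pulling the large peg out, and I moved away from it.
- Each peg met the tote floor with a short press of about 25 N before I eased off and released it.

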